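Load the sample rack and latch it into the autosampler

TASK

Load every blue-capped sample vial that stands loose on the bench upright into the empty rack (handiest with the rack already set in the loading stretch of the autosampler's unoccupied lane), then slide the loaded rack along that lane, under the needle bridge, until it is fully home and the catch has dropped behind it. Let the rack's own edge lift the catch: the gripper must not touch it. Leave the rack in the other lane, the tall amber vial, the jar and the marker where they are.

Things in the scene. Friction and masses are not known exactly. Their poses are not given: they have to be found in the camera images.
- rack_mid (a point): the loose empty rack, white plastic, 0.25 kg: one row of six square cells along its y (26.5 mm wide, centres at y = -75, -45, -15, 15, 45, 75 mm; floor 5 mm, wall tops 26 mm above its underside). Cell block 34.5 mm wide (x), with solid ends, on a foot flange 62 mm wide, 8 mm thick; both 210 mm long. Same both ways round. The point is its centre, 13 mm above its underside; z up
- v1_mid (a point): sample vial, one of up to six (4 to 6 are there, the others read None): clear glass, 23 mm diameter, 51 mm tall, with a 20 mm blue cap; 30 g, standing loose on the bench. The glass is full width from 3 to 37 mm above its foot, the cap starts at 41 mm. The point is on its axis half-way up, 25.5 mm above its foot; z is its axis
- v2_mid (a point): sample vial, one of up to six (4 to 6 are there, the others read None): clear glass, 23 mm diameter, 51 mm tall, with a 20 mm blue cap; 30 g, standing loose on the bench. The glass is full width from 3 to 37 mm above its foot, the cap starts at 41 mm. The point is on its axis half-way up, 25.5 mm above its foot; z is its axis
- v3_mid (a point): sample vial, one of up to six (4 to 6 are there, the others read None): clear glass, 23 mm diameter, 51 mm tall, with a 20 mm blue cap; 30 g, standing loose on the bench. The glass is full width from 3 to 37 mm above its foot, the cap starts at 41 mm. The point is on its axis half-way up, 25.5 mm above its foot; z is its axis
- v4_mid (a point): sample vial, one of up to six (4 to 6 are there, the others read None): clear glass, 23 mm diameter, 51 mm tall, with a 20 mm blue cap; 30 g, standing loose on the bench. The glass is full width from 3 to 37 mm above its foot, the cap starts at 41 mm. The point is on its axis half-way up, 25.5 mm above its foot; z is its axis
- v5_mid (a point): sample vial, one of up to six (4 to 6 are there, the others read None): clear glass, 23 mm diameter, 51 mm tall, with a 20 mm blue cap; 30 g, standing loose on the bench. The glass is full width from 3 to 37 mm above its foot, the cap starts at 41 mm. The point is on its axis half-way up, 25.5 mm above its foot; z is its axis
- v6_mid (a point): sample vial, one of up to six (4 to 6 are there, the others read None): clear glass, 23 mm diameter, 51 mm tall, with a 20 mm blue cap; 30 g, standing loose on the bench. The glass is full width from 3 to 37 mm above its foot, the cap starts at 41 mm. The point is on its axis half-way up, 25.5 mm above its foot; z is its axis
- dock: autosampler rack dock, fixed: aluminium plate 5 mm thick, 205 mm wide, from y = -289 mm of its own frame; two lanes along its y, centre lines at x = -48 mm (near) and +48 mm (far). Racks slide in along +y between rails 68 mm apart and 10 mm above the plate, over the whole length, to an end stop at y = 215 mm; the catches end at about y = 0. Origin on the bench, z up
- bridge (a point): middle of the underside of the needle bridge, a white beam across both lanes (y = 64 to 140 mm of the dock), 83 mm above the bench; its top is up to 185 mm high. Beyond it, from y = 245 mm, stands a housing 150 mm high
- near_load (a point): point on the dock's plate, in the middle of the open loading stretch of the near lane (centre line at x = -48 mm of the dock): centre of the rack's underside when it is set down there, well before the catch
- near_home (a point): point on the dock's plate: centre of the rack's underside when the rack is fully home in the near lane (280 mm further along +y of the dock; 2.5 mm of play either way between end stop and dropped catch)
- near_catch (a joint): angle of the near lane's gravity catch: 0 = dropped, grows as it is lifted; about 0.2 while it rides on a rack's flange. Swings freely, falls by its own weight; with its thumb tab it stands up to 42 mm above the bench while riding
- near_catch_tip (a point): lower edge of the free end of the near lane's catch: a steel arm 9 mm wide, 47 mm long, over the +x edge of the lane (26.5 mm from its centre line), hinged 46 mm before y = 0 and 30 mm above the bench, sloping down inwards to just above the plate. A rack sliding in lifts it with its leading edge; it drops behind the rack's rear end
- near_parked_mid (a point): a finished rack with five or six vials in it, already standing home in the near lane behind its dropped catch, or None if that lane is empty (exactly one of the two lanes is occupied). Same rack as the loose one; the point is 13 mm above its underside
- far_load (a point): point on the dock's plate, in the middle of the open loading stretch of the far lane (centre line at x = +48 mm of the dock): centre of the rack's underside when it is set down there, well before the catch
- far_home (a point): point on the dock's plate: centre of the rack's underside when the rack is fully home in the far lane (280 mm further along +y of the dock; 2.5 mm of play either way between end stop and dropped catch)
- far_catch (a joint): angle of the far lane's gravity catch: 0 = dropped, grows as it is lifted; about 0.2 while it rides on a rack's flange. Swings freely, falls by its own weight; with its thumb tab it stands up to 42 mm above the bench while riding
- far_catch_tip (a point): lower edge of the free end of the far lane's catch: a steel arm 9 mm wide, 47 mm long, over the +x edge of the lane (26.5 mm from its centre line), hinged 46 mm before y = 0 and 30 mm above the bench, sloping down inwards to just above the plate. A rack sliding in lifts it with its leading edge; it drops behind the rack's rear end
- far_parked_mid (a point): a finished rack with five or six vials in it, already standing home in the far lane behind its dropped catch, or None if that lane is empty (exactly one of the two lanes is occupied). Same rack as the loose one; the point is 13 mm above its underside
- tall_vial_mid (a point): bystander: tall amber vial, 28 mm diameter, 95 mm tall, green cap; point half-way up
- cap_jar_mid (a point): bystander: squat white jar, 66 mm diameter, 50 mm tall; point half-way up
- marker_mid (a point): bystander: marker pen lying on the bench, 125 mm long, 12 mm thick; point at its middle
Not all that is in view belongs to the job. What is shaped like the part that bears rack_mid but red or turquoise is not meant.

How it is judged (in metres and radians):
On the way, in this order (a step that is already met when the one before it is completed fails the run):
1. every vial stands in a cell of the rack (x of v1_mid in the frame of rack_mid between -0.008 and 0.008 m and y of v1_mid in the frame of rack_mid between -0.082 and 0.082 m and z of v1_mid in the frame of rack_mid between 0.012 and 0.024 m and angle between each of v1_mid, v2_mid, v3_mid, v4_mid, v5_mid, v6_mid's own z axis and vertical below 0.3 rad and x of v2_mid in the frame of rack_mid between -0.008 and 0.008 m and y of v2_mid in the frame of rack_mid between -0.082 and 0.082 m and z of v2_mid in the frame of rack_mid between 0.012 and 0.024 m and x of v3_mid in the frame of rack_mid between -0.008 and 0.008 m and y of v3_mid in the frame of rack_mid between -0.082 and 0.082 m and z of v3_mid in the frame of rack_mid between 0.012 and 0.024 m and x of v4_mid in the frame of rack_mid between -0.008 and 0.008 m and y of v4_mid in the frame of rack_mid between -0.082 and 0.082 m and z of v4_mid in the frame of rack_mid between 0.012 and 0.024 m and x of v5_mid in the frame of rack_mid between -0.008 and 0.008 m and y of v5_mid in the frame of rack_mid between -0.082 and 0.082 m and z of v5_mid in the frame of rack_mid between 0.012 and 0.024 m and x of v6_mid in the frame of rack_mid between -0.008 and 0.008 m and y of v6_mid in the frame of rack_mid between -0.082 and 0.082 m and z of v6_mid in the frame of rack_mid between 0.012 and 0.024 m), for 0.2 s.
2. the rack, sliding in with the vials, holds a lane's catch up on its flange (((value of joint near_catch above 0.1 rad and contact force between rack and near_catch above 0.03 N and horizontal distance between rack_mid and near_home below 0.08 m) or (value of joint far_catch above 0.1 rad and contact force between rack and far_catch above 0.03 N and horizontal distance between rack_mid and far_home below 0.08 m))), for 0.1 s.
At the end, for the whole second after the job is handed in: the rack is home in the free lane (within 6 mm of the lane's home point, within 0.06 rad of the lane's direction, flat on the plate), both catches are dropped (below 0.04 rad), every vial stands in a cell of the rack within 0.3 rad of upright, and the rack is at rest (all of step 1 and ((horizontal distance between rack_mid and near_home below 0.006 m and angle between the y axis of rack_mid and the y axis of dock, either way round below 0.06 rad and z of rack_mid in the frame of near_home below 0.017 m) or (horizontal distance between rack_mid and far_home below 0.006 m and angle between the y axis of rack_mid and the y axis of dock, either way round below 0.06 rad and z of rack_mid in the frame of far_home below 0.017 m)) and value of joint each of near_catch, far_catch below 0.04 rad and linear speed of rack below 0.01 m/s); the robot touches nothing.
It fails at once if the rack parked in the other lane is shifted by more than 10 mm (distance of any of near_parked_mid, far_parked_mid from where it was at the start of the episode above 0.01 m).
It fails at once if the gripper touches a catch (over 1 N) (contact force between the fingers and near_catch above 1 N or contact force between the fingers and far_catch above 1 N).
It fails at once if the tall vial, the jar or the marker is moved more than 40 mm, or the tall vial or the jar tipped over (distance of any of tall_vial_mid, cap_jar_mid, marker_mid from where it was at the start of the episode above 0.04 m or angle between any of tall_vial_mid, cap_jar_mid's own z axis and vertical above 0.6 rad).
Of near_parked, far_parked only 1 to 1 are there at a start; the rules pass over those that are not, and their reading is None.
Of v1, v2, v3, v4, v5, v6 only 4 to 6 are there at a start; the rules pass over those that are not, and their reading is None.
At some moment in a run one of rack may be knocked a few centimetres aside while the robot is not near it.
It also fails if it takes over 210 s, if anything falls off the work surface, if the arm or the gripper's body presses on something with over 40 N, if the wrist force passes 120 N, or if a joint passes its speed limit or range.

ROBOT

A 6-joint arm with a two-finger parallel gripper is mounted at the origin on the work surface. World frame = base frame: x ahead of the robot, y to its left, z up, the work surface at z = 0. Lengths are in mm, angles in rad, forces in N, time in s.
With the tool pointing down it reaches from about 350 to 975 mm from the base axis. Payload 7.1 kg.
Tool frame: the origin (TCP) lies midway between the tips of the shut fingers; the grasp point (between the pads) lies 19 mm behind it (ctrl.grasp_offset is the distance from the TCP to the grasp point, in mm); z points along the fingers, y is the line along which they close (so a half turn about z gives the same grasp; the last joint's range is limited). The gripper opens to 88 mm and grips with 3 to 60 N. Pads are 20 mm wide; open, the fingers measure 115 mm over their backs; the gripper's body (75 mm by 178 mm) begins 61 mm behind the grasp point.
Start: joints at [1.188, 0.423, 1.63, -0, 1.089, -0.019], TCP at [222.36, 584.09, 222.675] pointing down, gripper open.
Joint ranges: [-3, 3], [-0.9, 2.11], [0.09, 2.58], [-1.31, 4.45], [0.11, 2.69], [-2.54, 2.54]. Speed limits (rad/s): [2.39, 2.39, 3.01, 3.14, 3.14, 3.14].

INTERFACE

Orientations are given as a rotation vector (axis times angle).
In Python, from workcell import ctrl gives the robot as it stands. The module is installed in compiled form; this text tells all that it offers.
- The arm moves only by the tool servo_tool, never from a script. Its argument "rows" is a list of rows, each a list of 7 numbers: the turn, a rotation vector about the tool's x, y, z as a fraction of full scale, then the shift along the tool's x, y, z as a fraction of full scale, then the finger opening in mm, from 0 to 87.8. A call has 1 to 10 rows; each row is the pose to reach, as a shift and turn from the pose commanded when the call began, along the tool's axes at that moment; what a row does not reach only later rows make up. Full scale, the value 1, is 20 cm for a shift and 1.5 rad for a turn. A row lasts 1/8 s, in which the tool goes at most 62.5 mm and 10.7 degrees, less where a joint would pass 70% of its speed; a pose out of reach is approached as far as the arm can. A call with a number of a shift or a turn outside -1 to 1 is refused whole. A call with a gripper value outside its range is refused whole. The fingers move at their own pace and stop on an object; the grip force is fixed at half the most. Time passes only in rows, so rows that repeat a pose let the fingers close. It gives the time, the measured TCP pose, the force, the opening and the grip force at its end, in the units of the state.
- ctrl.get_obs(): the state, without advancing time (a new reading comes with each control period).
- ctrl.get_image(name): name is "side" or "top"; returns (picture, depth): 384x512x3 uint8, red, green, blue; 384x512 float32, mm along the optical axis (not along the pixel's ray), 0 where there is no reading.
- ctrl.camera_info(name): a dict with "intrinsics" (3x3 intrinsics, pixels), "R" (3x3) and "t" (3): a world point X has camera coordinates R X + t. Camera axes: x right, y down, z forward; pixel columns grow to the right and rows downward; lengths in mm; the calibration is good to about 2 mm. A picture is of the moment at which its call begins. camera_info takes no time and is no camera call.
- ctrl.close_job(): hands the job in; it is judged then, once.
The state is a dict: "t": time; "qpos": joint angles; "qvel": joint speeds; "joint_torque": joint torques, N m; "ee_pos": TCP position; "orientation": TCP orientation; "ft_force": force on the tool from outside, world axes, zero at the start; "moment": the same for the moment, N m; "width": finger opening in mm; "grasp_force": force on a finger pad.
Only numpy, scipy, OpenCV 4.12 (cv2) and the standard library are available. Lean on these libraries where they do the work, as an engineer would, in place of code of your own. Each camera call takes 0.05 s, during which the arm holds its last target. There are 200 camera calls.

## Working session

There is one attempt and no reset: what is moved stays moved. The work goes in short steps, Python scripts to look and compute and a tool call to move; the robot and the scene stay as the last step left them, time stands still between calls to the robot, and variables do not carry over. Pictures are saved under pics/ and viewed, at most 14 in all, crops included, and the job is handed in when it is done.

Besides the shell and the picture viewer there is one more tool, called after "Request:" by a JSON object that holds its "method" and its "body", one argument or row to a line. servo_tool: Moves the arm, as the interface text tells. Its arguments: {"type":"object","properties":{"rows":{"type":"array","items":{"type":"array","items":{"type":"number"}}}},"required":["rows"]}

```bash
mkdir -p pics; cat > h.py <<'E'
import numpy as np, cv2
from workcell import ctrl
from scipy.spatial.transform import Rotation as Rn
def grab(n, save=None):
    im,d=ctrl.get_image(n); im=np.array(im)
    if save: cv2.imwrite(save, cv2.resize(im[:,:,::-1],(800,600),interpolation=cv2.INTER_CUBIC))
    return im,np.array(d)
def pts(n,d):
    c=ctrl.camera_info(n);K=np.array(c["intrinsics"]);R=np.array(c["R"]);t=np.array(c["t"])
    v,u=np.mgrid[:d.shape[0],:d.shape[1]]
    p=np.stack([(u-K[0,2])/K[0,0]*d,(v-K[1,2])/K[1,1]*d,d],-1)
    return (p-t)@R   # world
def ray(n,u,v,z):
    c=ctrl.camera_info(n);K=np.array(c["intrinsics"]);R=np.array(c["R"]);t=np.array(c["t"])
    o=-R.T@t; r=R.T@np.linalg.inv(K)@np.array([u,v,1.]); return o+r*(z-o[2])/r[2]
E
python3 - <<'E'
from h import *
for n in("top","side"):
    im,d=grab(n,f"pics/{n}0.png"); np.savez(f"{n}0.npz",im=im,d=d)
    c=ctrl.camera_info(n);R=np.array(c["R"]);print(n,(-R.T@np.array(c["t"])).round(),R.round(2).tolist(),np.array(c["intrinsics"]).round(1).tolist())
o=ctrl.get_obs();print(o)
print(Rn.from_rotvec(o["orientation"]).as_matrix().round(3))
E
```

```text
top [ 318.  -35. 1169.] [[-0.03, -1.0, -0.0], [-0.99, 0.03, -0.13], [0.13, -0.0, -0.99]] [[351.7, 0.0, 252.7], [0.0, 351.7, 187.8], [0.0, 0.0, 1.0]]
side [ 258. -711.  780.] [[0.95, -0.32, -0.02], [-0.25, -0.68, -0.69], [0.21, 0.66, -0.72]] [[376.6, 0.0, 255.4], [0.0, 376.6, 189.7], [0.0, 0.0, 1.0]]
{'t': 0.1, 'qpos': array([ 1.18803069e+00,  4.23768175e-01,  1.63059692e+00, -2.41917882e-05,
        1.08860559e+00, -1.89868097e-02]), 'qvel': array([ 0.00013749, -0.00077723, -0.00416907, -0.00105354, -0.00149491,
        0.00165841]), 'joint_torque': array([-6.16051002e-04, -5.45610738e+01, -2.74321836e+01,  6.45708083e-02,
        1.88804709e-02, -3.20516460e-05]), 'ee_pos': array([222.16835554, 583.64637342, 221.98363194]), 'orientation': array([-5.68213426e-01, -3.08952063e+00,  2.12763079e-03]), 'ft_force': array([-0.02374141, -0.50551535,  0.12668328]), 'moment': array([0.03914726, 0.06758537, 0.03274328]), 'grasp_force': 0.0, 'width': 87.82873166004701}
[[-0.935  0.356 -0.   ]
 [ 0.356  0.935 -0.001]
 [ 0.    -0.001 -1.   ]]
```

View pics/top0.png

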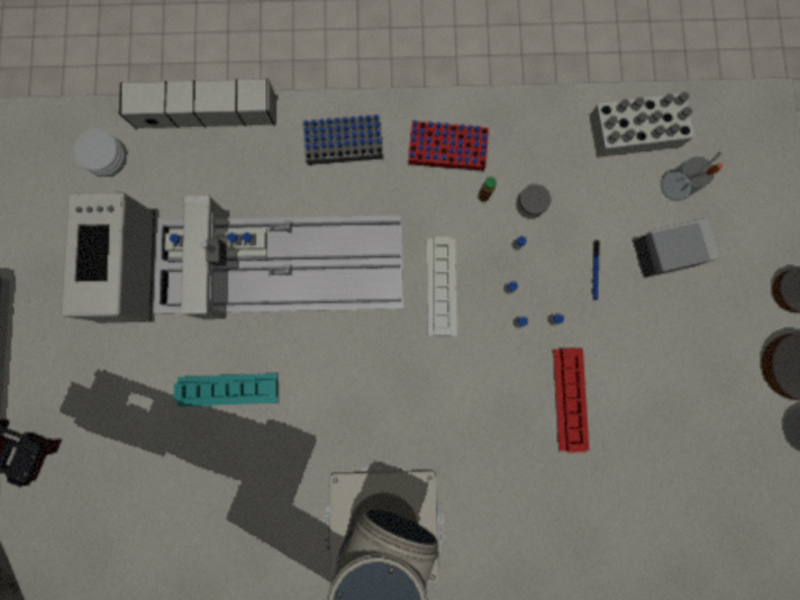

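View pics/side0.png

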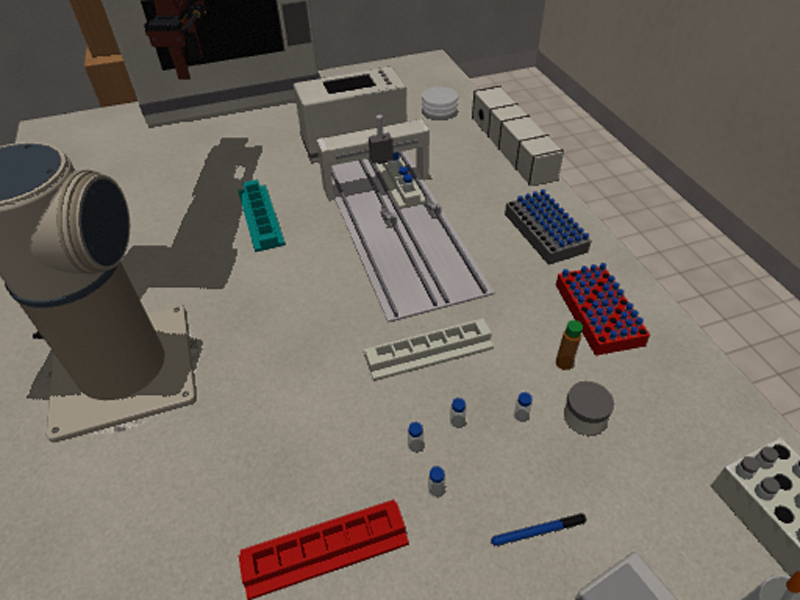

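The top view (800x600) shows the following:
- **Racks:** the white rack is at about (442,287). Its red look-alike is at (571,400) and the turquoise one at (226,389).
- **Vials:** four blue caps at (520,242), (511,287), (521,321) and (557,319).
- **Dock:** at (155–403, 215–313). The far lane holds the parked rack with vials, so the near lane (lower, at about y=288) is free.
- **Bystanders:** amber vial at (487,188), jar at (534,200), marker at (597,270).

The white rack fits "loose, empty, white". I'll confirm it in a crop and measure.

```bash
python3 - <<'E'
from h import *
T=np.load("top0.npz");S=np.load("side0.npz")
for n,A in(("top",T),("side",S)):
    im,d=A["im"],A["d"];P=pts(n,d);hsv=cv2.cvtColor(im,cv2.COLOR_RGB2HSV)
    b=((hsv[...,0]>100)&(hsv[...,0]<125)&(hsv[...,1]>150)&(hsv[...,2]>50)).astype(np.uint8)
    k,l,s,c=cv2.connectedComponentsWithStats(b)
    for i in range(1,k):
        if 4<s[i,4]<200:
            m=l==i; 
            w=ray(n,*c[i],49)
            if -500<w[1]<100 and 200<w[0]<620: print(n,"blue",c[i].round(1),s[i,4],"ray49",w.round(1),"depthmed",np.median(P[m],0).round(1), "zmax",P[m][:,2].max().round(1))
# rack: heights in top
for n,A in(("top",T),("side",S)):
    im,d=A["im"],A["d"];P=pts(n,d)
    hsv=cv2.cvtColor(im,cv2.COLOR_RGB2HSV)
    reg=(P[...,0]>240)&(P[...,0]<500)&(P[...,1]>-230)&(P[...,1]<-90)
    print(n,"bench z",np.median(P[reg&(P[...,2]<4)][:,2]))
    m=(reg&(P[...,2]>5)&(P[...,2]<36)&(hsv[...,1]<60)).astype(np.uint8)
    k,l,s,c=cv2.connectedComponentsWithStats(m);i=1+np.argmax(s[1:,4])
    q=P[l==i]; print(n,"rack n",len(q)); r=cv2.minAreaRect(q[:,:2].astype(np.float32));print(r)
    q=q[q[:,2]>20]; r=cv2.minAreaRect(q[:,:2].astype(np.float32));print("top",len(q),r,np.median(q[:,2]))
im=T["im"][:,:,::-1]
c=im[120:225,90:390];cv2.imwrite("pics/dock.png",cv2.resize(c,(800,280),interpolation=cv2.INTER_CUBIC))
# dock plate profile along x at several y: print heights
P=pts("top",T["d"])
for y in(-50,0,50,150):
    m=(abs(P[...,1]-y)<2)&(P[...,0]>380)&(P[...,0]<680);q=P[m];q=q[np.argsort(q[:,0])]
    print(y,[(round(float(a[0])),round(float(a[2]),1)) for a in q if a[2]>3][:75])
E
```

```text
top blue [333.2 154. ] 17 ray49 [ 571.9 -300.7   49. ] depthmed [ 571.8 -300.    49.8] zmax 53.4
top blue [380.8 177.2] 54 ray49 [ 491.7 -449.5   49. ] depthmed [ 498.5 -462.8   10.4] zmax 16.1
top blue [327.8 182.7] 18 ray49 [ 478. -278.   49.] depthmed [ 477.3 -277.2   48.8] zmax 55.3
top blue [357.  203.7] 18 ray49 [ 408.1 -367.4   49. ] depthmed [ 407.2 -367.3   50.1] zmax 54.5
top blue [334.  205.3] 18 ray49 [ 404.6 -293.8   49. ] depthmed [ 405.5 -294.    49.5] zmax 54.0
side blue [335.6 254.9] 52 ray49 [ 576.4 -302.1   49. ] depthmed [ 574.9 -303.7   52.4] zmax 56.2
side blue [293.3 258.7] 52 ray49 [ 481.3 -278.8   49. ] depthmed [ 480.8 -280.8   52.3] zmax 779.6
side blue [265.5 274.5] 59 ray49 [ 407.7 -296.3   49. ] depthmed [ 406.9 -298.    52. ] zmax 55.5
side blue [279.1 303.3] 70 ray49 [ 411.  -369.9   49. ] depthmed [ 410.6 -371.1   52.1] zmax 55.4
top bench z -1.2084704918087
top rack n 454
((441.693603515625, -132.5456085205078), (60.47264099121094, 117.85140991210938), 88.071533203125)
top 145 ((441.5927429199219, -134.28231811523438), (33.40058135986328, 112.1588287
[... 1701 characters left out ...]
(591, 3.9), (595, 4.3), (595, 4.6), (598, 3.6), (602, 5.7), (602, 3.8), (612, 4.0), (615, 6.4), (619, 5.7), (626, 4.6), (629, 7.1), (632, 9.7), (634, 15.5), (647, 5.1)]
150 [(444, 5.8), (447, 5.7), (451, 4.2), (457, 7.3), (460, 14.9), (460, 10.6), (463, 11.3), (468, 5.0), (475, 3.2), (481, 3.2), (495, 5.2), (502, 3.6), (508, 4.0), (512, 4.8), (515, 4.0), (525, 5.3), (529, 5.0), (532, 5.0), (533, 15.4), (534, 13.3), (537, 14.8), (537, 13.7), (542, 7.2), (546, 3.4), (555, 8.0), (557, 16.0), (567, 3.7), (570, 3.8), (576, 6.2), (584, 4.4), (587, 6.3), (591, 4.3), (594, 5.9), (597, 5.6), (601, 3.4), (604, 5.4), (611, 5.2), (622, 3.7), (624, 7.5), (629, 4.7), (629, 17.3), (633, 14.7), (634, 11.5)]
```

View pics/dock.png

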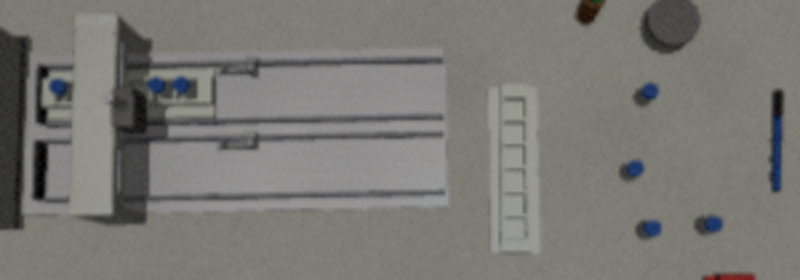

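The crop confirms the white six-cell rack is upright, with its long axis along world x, and the near lane is empty. Next: fine measurements of the rails, dock edge and rack.

```bash
cat >> h.py <<'E'
def rackfit(n,im,P,c,zb,r=130):
    hsv=cv2.cvtColor(im,cv2.COLOR_RGB2HSV)
    m=((np.hypot(P[...,0]-c[0],P[...,1]-c[1])<r)&(P[...,2]>zb+16)&(P[...,2]<zb+34)&(hsv[...,1]<60)&(hsv[...,2]>90)).astype(np.uint8)
    k,l,s,_=cv2.connectedComponentsWithStats(m,connectivity=8);i=1+np.argmax(s[1:,4])
    v,u=np.where(l==i)
    q=np.array([ray(n,a,b,zb+26)[:2] for a,b in zip(u,v)])
    rr=cv2.minAreaRect(q.astype(np.float32)); return rr,len(q),np.median(P[l==i][:,2])
E
python3 - <<'E'
from h import *
for n in("top","side"):
    A=np.load(n+"0.npz");im,d=A["im"],A["d"];P=pts(n,d)
    hsv=cv2.cvtColor(im,cv2.COLOR_RGB2HSV)
    m=((np.hypot(P[...,0]-442,P[...,1]+135)<135)&(P[...,2]>5.5)&(P[...,2]<36)&(hsv[...,1]<60)&(hsv[...,2]>100)).astype(np.uint8)
    k,l,s,c=cv2.connectedComponentsWithStats(m);i=1+np.argmax(s[1:,4]);q=P[l==i]
    print(n,"foot",len(q),cv2.minAreaRect(q[:,:2].astype(np.float32)))
    print("block",rackfit(n,im,P,(442,-135),0))
    # rails
    for x0 in(461,535,556,631):
        m=(abs(P[...,0]-x0)<13)&(P[...,1]>-45)&(P[...,1]<180)&(P[...,2]>9)&(P[...,2]<20);q=P[m]
        a,b=np.polyfit(q[:,1],q[:,0],1)
        for _ in range(4):
            e=q[:,0]-a*q[:,1]-b; qq=q[abs(e)<4]; a,b=np.polyfit(qq[:,1],qq[:,0],1)
        print(n,"rail",x0,len(qq),"slope %.4f x(0)=%.1f"%(a,b),qq[:,2].mean().round(1))
    g=cv2.cvtColor(im,cv2.COLOR_RGB2GRAY).astype(float)
    # plate end: for lane x lines, sample gray along y at z=5
    c=ctrl.camera_info(n);K=np.array(c["intrinsics"]);R=np.array(c["R"]);t=np.array(c["t"])
    ys=np.arange(-90,0,1.)
    for x in(480,510,580,610):
        X=np.stack([np.full_like(ys,x),ys,np.full_like(ys,5)],1);p=(X@R.T+t)@K.T;p=p[:,:2]/p[:,2:]
        gv=cv2.GaussianBlur(cv2.remap(g.astype(np.float32),p[:,0].astype(np.float32).reshape(1,-1),p[:,1].astype(np.float32).reshape(1,-1),1),(9,1),0)[0]
        dd=np.gradient(gv);j=np.argmax(dd);print("edge x",x,ys[j],dd[j].round(1))
E
```

```text
top foot 675 ((479.7908630371094, -133.98828125), (60.7920036315918, 194.10108947753906), 88.06922149658203)
block (((475.28717041015625, -133.47116088867188), (34.60354232788086, 185.8304901123047), 89.14276885986328), 237, np.float64(24.21471412550565))
top rail 461 130 slope 0.0030 x(0)=460.9 13.3
top rail 535 131 slope 0.0043 x(0)=534.6 13.9
top rail 556 133 slope 0.0064 x(0)=556.4 13.3
top rail 631 134 slope 0.0059 x(0)=630.3 13.4
edge x 480 -49.0 3.3
edge x 510 -49.0 4.1
edge x 580 -52.0 2.4
edge x 610 -53.0 2.6
side foot 478 ((479.9605712890625, -130.68304443359375), (47.38471603393555, 190.85020446777344), 86.87857055664062)
block (((477.60589599609375, -133.9696044921875), (36.86886215209961, 187.71604919433594), 88.62789154052734), 409, np.float64(27.21899373301254))
side rail 461 142 slope 0.0060 x(0)=461.9 15.8
side rail 535 145 slope 0.0061 x(0)=535.8 15.7
side rail 556 145 slope 0.0057 x(0)=557.7 15.7
side rail 631 154 slope 0.0058 x(0)=631.2 15.3
edge x 480 -49.0 11.8
edge x 510 -50.0 9.2
edge x 580 -49.0 10.6
edge x 610 -50.0 9.0
```

```bash
python3 - <<'E'
from h import *
for n in("top","side"):
    A=np.load(n+"0.npz");im,d=A["im"],A["d"];P=pts(n,d)
    hsv=cv2.cvtColor(im,cv2.COLOR_RGB2HSV)
    m=((np.hypot(P[...,0]-480,P[...,1]+134)<150)&(P[...,2]>5)&(P[...,2]<36)&(hsv[...,1]<60)&(hsv[...,2]>100)).astype(np.uint8)
    k,l,s,c=cv2.connectedComponentsWithStats(m);i=1+np.argmax(s[1:,4]);q=P[l==i]
    print(n,"foot",len(q),cv2.minAreaRect(q[:,:2].astype(np.float32)))
    print("block",rackfit(n,im,P,(485,-134),0,150))
# needed: tool relative
o=ctrl.get_obs();R=Rn.from_rotvec(o["orientation"]).as_matrix();print("tool yaw y-axis",np.degrees(np.arctan2(R[1,1],R[0,1])))
E
```

```text
top foot 810 ((488.01275634765625, -134.3330078125), (60.940834045410156, 210.54190063476562), 88.10208129882812)
block (((487.150634765625, -133.73667907714844), (34.82828903198242, 209.49627685546875), 88.94876861572266), 306, np.float64(24.329299383125324))
side foot 590 ((521.737548828125, -19.61898422241211), (68.67035675048828, 159.6941375732422), 89.19853210449219)
block (((489.802490234375, -134.084228515625), (38.656898498535156, 211.97154235839844), 88.0214614868164), 494, np.float64(27.229673382543886))
tool yaw y-axis 69.1576525440218
```

```bash
cat >> h.py <<'E'
def Ry(yaw):
    a=np.radians(yaw); y=np.array([np.cos(a),np.sin(a),0]); z=np.array([0,0,-1.]); return np.stack([np.cross(y,z),y,z],1)
def plan(*W, start=None):
    "W: (x,y,z,yaw) chain; prints the fractions of each leg"
    o=ctrl.get_obs(); R=Rn.from_rotvec(o["orientation"]).as_matrix(); p=np.array(o["ee_pos"])
    print("t",round(o["t"],2),"pos",p.round(1),"yaw",np.degrees(np.arctan2(R[1,1],R[0,1])).round(2),"w",round(o["width"],1),"f",np.round(o["ft_force"],1),"g",round(o["grasp_force"],1),"q6",round(o["qpos"][5],2))
    for w in W:
        Rt=Ry(w[3]); s=R.T@(np.array(w[:3])-p)/200; r=Rn.from_matrix(R.T@Rt).as_rotvec()/1.5
        print(w,"->",r.round(3).tolist(),s.round(4).tolist(),"rows>=",int(max(np.ceil(np.linalg.norm(s)*200/62.5),np.ceil(np.degrees(np.linalg.norm(r)*1.5)/10.7))))
        R,p=Rt,np.array(w[:3],float)
E
python3 -c "
from h import *
plan((290,410,222,88.5),(360,225,200,88.5),(430,40,150,88.5),(488.5,-134,70,88.5),(488.5,-134,11.5,88.5))"
```

```text
t 0.1 pos [222.2 583.6 222. ] yaw 69.16 w 87.8 f [-0.  -0.5  0.1] g 0.0 q6 -0.02
(290, 410, 222, 88.5) -> [-0.001, -0.0, -0.225] [-0.6259, -0.6907, 0.0009] rows>= 3
(360, 225, 200, 88.5) -> [0.0, 0.0, 0.0] [-0.3741, -0.9155, 0.11] rows>= 4
(430, 40, 150, 88.5) -> [0.0, 0.0, 0.0] [-0.3741, -0.9155, 0.25] rows>= 4
(488.5, -134, 70, 88.5) -> [0.0, 0.0, 0.0] [-0.3152, -0.862, 0.4] rows>= 4
(488.5, -134, 11.5, 88.5) -> [0.0, 0.0, 0.0] [0.0, 0.0, 0.2925] rows>= 1
```

Request:
{"method": "servo_tool", "body": {
  "rows": [
    [0,0,-0.225,-0.626,-0.691,0,60],
    [0,0,-0.225,-0.626,-0.691,0,60],
    [0,0,-0.225,-0.626,-0.691,0,60],
    [0,0,-0.225,-0.626,-0.691,0,60],
    [0,0,-0.225,-0.626,-0.691,0,60]
  ]
}}

```text
t: 0.72
ee_pos: [290.5, 410.9, 222.9]
orientation: [0.043, 3.141, 0.001]
ft_force: [0.2, 0.9, -0.6]
width: 60.2
grasp_force: 0.0
```

Request:
{"method": "servo_tool", "body": {
  "rows": [
    [0,0,0,-0.374,-0.916,0.11,60],
    [0,0,0,-0.374,-0.916,0.11,60],
    [0,0,0,-0.374,-0.916,0.11,60],
    [0,0,0,-0.374,-0.916,0.11,60]
  ]
}}

```text
t: 1.23
ee_pos: [360.8, 224.0, 200.3]
orientation: [-0.045, -3.141, 0.001]
ft_force: [-0.0, 0.5, -0.2]
width: 59.9
grasp_force: 0.0
```

Request:
{"method": "servo_tool", "body": {
  "rows": [
    [0,0,0,-0.374,-0.916,0.25,60],
    [0,0,0,-0.374,-0.916,0.25,60],
    [0,0,0,-0.374,-0.916,0.25,60],
    [0,0,0,-0.374,-0.916,0.25,60]
  ]
}}

```text
t: 1.72
ee_pos: [431.7, 39.2, 150.0]
orientation: [-0.044, -3.141, -0.0]
ft_force: [-0.0, 1.0, 0.2]
width: 60.0
grasp_force: 0.0
```

Request:
{"method": "servo_tool", "body": {
  "rows": [
    [0,0,0,-0.315,-0.862,0.25,60],
    [0,0,0,-0.315,-0.862,0.25,60],
    [0,0,0,-0.315,-0.862,0.25,60],
    [0,0,0,-0.315,-0.862,0.25,60],
    [0,0,0,-0.315,-0.862,0.25,60],
    [0,0,0,-0.315,-0.862,0.25,60]
  ]
}}

```text
t: 2.48
ee_pos: [488.6, -131.9, 101.0]
orientation: [-0.038, -3.141, -0.0]
ft_force: [0.3, 1.0, -0.2]
width: 59.6
grasp_force: 0.0
```

```bash
python3 -c "
from h import *
im,d=grab('side','pics/s1.png')
P=pts('side',d)
print(rackfit('side',im,P,(485,-134),0,150))
plan((488.5,-134,60,88.5),(488.5,-134,12,88.5))"
```

```text
(((575.9359130859375, -136.9982147216797), (38.6274528503418, 39.72218322753906), 87.76689147949219), 110, np.float64(27.305226359149042))
t 2.52 pos [ 488.6 -132.   101.1] yaw 88.63 w 60.1 f [-0.3  0.7 -1. ] g 0.0 q6 -1.83
(488.5, -134, 60, 88.5) -> [0.0, 0.0, 0.002] [0.0003, -0.0099, 0.2054] rows>= 1
(488.5, -134, 12, 88.5) -> [0.0, 0.0, 0.0] [0.0, 0.0, 0.24] rows>= 1
```

View pics/s1.png

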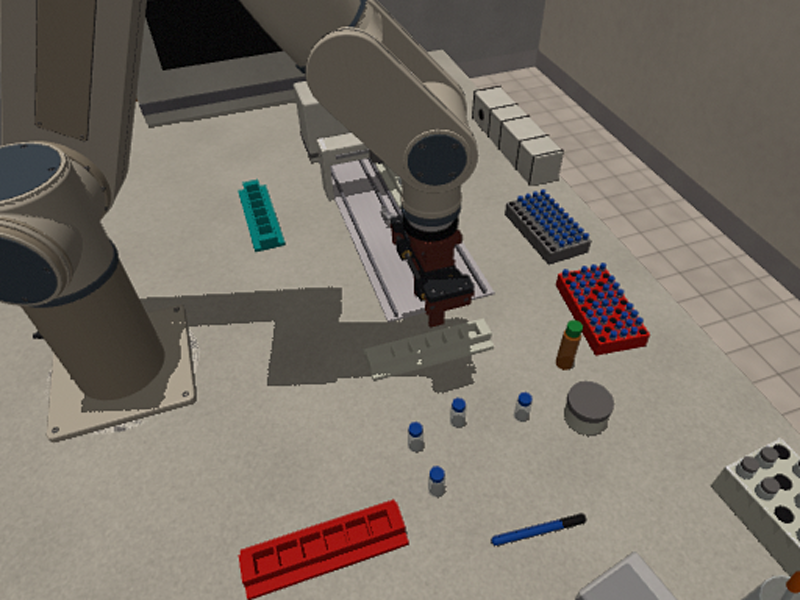

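The gripper is above the middle of the rack, at about (435,320). The rack, at (366–495, 320–378), hasn't moved, so I'm descending to grip.

Request:
{"method": "servo_tool", "body": {
  "rows": [
    [0,0,0,0,-0.01,0.2,60],
    [0,0,0,0,-0.01,0.3,60],
    [0,0,0,0,-0.01,0.4,60],
    [0,0,0,0,-0.01,0.445,60],
    [0,0,0,0,-0.01,0.445,60],
    [0,0,0,0,-0.01,0.445,30],
    [0,0,0,0,-0.01,0.445,30],
    [0,0,0,0,-0.01,0.445,30],
    [0,0,0,0,-0.01,0.445,30],
    [0,0,0,0,-0.01,0.445,30]
  ]
}}

```text
t: 3.78
ee_pos: [488.8, -135.9, 12.2]
orientation: [0.042, 3.141, -0.0]
ft_force: [-0.0, 2.2, 6.0]
width: 34.2
grasp_force: 30.0
```

```bash
python3 -c "
from h import *
plan((488,-134,90,88.5),(430,-30,120,88.5),(460,40,120,0),(498.7,67,60,-0.33))"
```

```text
t 3.77 pos [ 488.8 -135.9   12.2] yaw 88.48 w 34.2 f [-0.   2.2  6. ] g 30.0 q6 -1.84
(488, -134, 90, 88.5) -> [-0.0, 0.001, -0.0] [0.0041, 0.0092, -0.3889] rows>= 2
(430, -30, 120, 88.5) -> [0.0, 0.0, 0.0] [0.3035, 0.5122, -0.15] rows>= 2
(460, 40, 120, 0) -> [0.0, 0.0, 1.03] [-0.1408, 0.3538, 0.0] rows>= 9
(498.7, 67, 60, -0.33) -> [0.0, 0.0, 0.004] [0.135, 0.1935, 0.3] rows>= 2
```

Request:
{"method": "servo_tool", "body": {
  "rows": [
    [0,0,0,0,0,-0.15,30],
    [0,0,0,0,0,-0.39,30],
    [0,0,0,0,0,-0.5,30],
    [0,0,0.06,0.1,0.2,-0.5,30],
    [0,0,0.18,0.2,0.35,-0.5,30],
    [0,0,0.3,0.3,0.5,-0.5,30],
    [0,0,0.4,0.3,0.5,-0.5,30],
    [0,0,0.5,0.3,0.5,-0.5,30],
    [0,0,0.5,0.3,0.5,-0.5,30],
    [0,0,0.5,0.3,0.5,-0.5,30]
  ]
}}

```text
t: 5.03
ee_pos: [430.9, -34.4, 111.5]
orientation: [-1.185, -2.909, 0.0]
ft_force: [0.0, 0.5, -2.8]
width: 34.2
grasp_force: 30.0
```

```bash
python3 -c "
from h import *
plan((498.7,67,90,-0.33))"
```

```text
t 5.03 pos [430.9 -34.4 111.5] yaw 45.68 w 34.2 f [ 0.   0.5 -2.8] g 30.0 q6 -0.9
(498.7, 67, 90, -0.33) -> [-0.0, -0.0, 0.535] [0.1117, 0.5994, 0.1074] rows>= 5
```

Request:
{"method": "servo_tool", "body": {
  "rows": [
    [0,0,0.1,0.03,0.15,0,30],
    [0,0,0.22,0.06,0.3,0,30],
    [0,0,0.34,0.09,0.45,0.05,30],
    [0,0,0.45,0.112,0.6,0.1,30],
    [0,0,0.535,0.112,0.6,0.1,30],
    [0,0,0.535,0.112,0.6,0.1,30],
    [0,0,0.535,0.112,0.6,0.1,30],
    [0,0,0.535,0.112,0.6,0.1,30]
  ]
}}

```text
t: 6.02
ee_pos: [499.1, 66.7, 91.8]
orientation: [2.229, 2.214, 0.0]
ft_force: [1.1, -0.1, -3.9]
width: 34.3
grasp_force: 30.0
```

```bash
python3 - <<'E'
from h import *
plan((498.7,67,17,-0.33))
for n in("side","top"):
    im,d=grab(n,f"pics/{n}2.png");P=pts(n,d);z=90-12
    print(n,rackfit(n,im,P,(498,67),z,150))
E
```

```text
t 6.03 pos [499.1  66.7  91.8] yaw -0.39 w 34.3 f [ 1.1 -0.1 -3.9] g 30.0 q6 0.12
(498.7, 67, 17, -0.33) -> [0.0, 0.0, -0.001] [0.0015, -0.0022, 0.374] rows>= 2
side (((499.64373779296875, -18.35601043701172), (35.9294319152832, 41.321868896484375), 0.8242954611778259), 97, np.float64(106.80946785339104))
top (((495.91162109375, -17.65821647644043), (39.988948822021484, 34.218116760253906), 88.53840637207031), 87, np.float64(104.11739462016448))
```

View pics/side2.png

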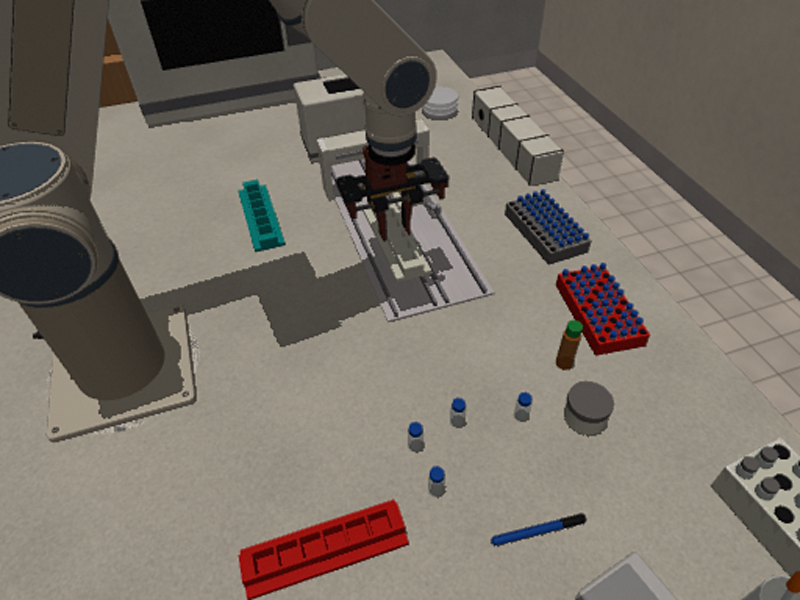

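The rack is held straight above the near lane with its rear end at (408,270). Lowering it slowly.

Request:
{"method": "servo_tool", "body": {
  "rows": [
    [0,0,0,0,0,0.15,30],
    [0,0,0,0,0,0.25,30],
    [0,0,0,0,0,0.3,30],
    [0,0,0,0,0,0.33,30],
    [0,0,0,0,0,0.35,30],
    [0,0,0,0,0,0.36,30],
    [0,0,0,0,0,0.368,30],
    [0,0,0,0,0,0.368,30],
    [0,0,0,0,0,0.368,30]
  ]
}}

```text
t: 7.25
ee_pos: [499.4, 67.0, 18.2]
orientation: [2.23, 2.212, 0.0]
ft_force: [-1.1, -0.1, -3.3]
width: 34.5
grasp_force: 30.0
```

Request:
{"method": "servo_tool", "body": {
  "rows": [
    [0,0,0,0,0,0.004,30],
    [0,0,0,0,0,0.008,30],
    [0,0,0,0,0,0.008,30]
  ]
}}

```text
t: 7.62
ee_pos: [499.3, 67.1, 17.2]
orientation: [2.23, 2.212, 0.0]
ft_force: [-2.8, 0.9, 6.9]
width: 34.1
grasp_force: 30.0
```

Request:
{"method": "servo_tool", "body": {
  "rows": [
    [0,0,0,0,0,0,42],
    [0,0,0,0,0,0,44],
    [0,0,0,0,0,-0.1,44],
    [0,0,0,0,0,-0.3,44],
    [0,0,0,0,0,-0.5,44],
    [0,0,0,0,0,-0.5,44]
  ]
}}

```text
t: 8.38
ee_pos: [501.5, 67.3, 119.1]
orientation: [2.228, 2.21, 0.007]
ft_force: [0.4, 0.4, 0.1]
width: 44.4
grasp_force: 0.0
```

```bash
python3 -c "
from h import *
plan((460,-130,110,0),(477.5,-280,80,0),(477.5,-280,27,0))"
```

```text
t 8.38 pos [501.5  67.3 119.1] yaw -0.46 w 44.4 f [0.4 0.4 0.1] g 0.0 q6 0.12
(460, -130, 110, 0) -> [0.004, -0.0, -0.005] [-0.988, -0.1996, 0.0438] rows>= 4
(477.5, -280, 80, 0) -> [0.0, 0.0, 0.0] [-0.75, 0.0875, 0.15] rows>= 3
(477.5, -280, 27, 0) -> [0.0, 0.0, 0.0] [0.0, 0.0, 0.265] rows>= 1
```

```bash
python3 -c "
from h import *
plan((470,-120,110,-45),(479.3,-278.5,80,-90),(479.3,-278.5,22,-90))"
```

```text
t 8.38 pos [501.5  67.3 119.1] yaw -0.46 w 44.4 f [0.4 0.4 0.1] g 0.0 q6 0.12
(470, -120, 110, -45) -> [0.004, -0.002, 0.518] [-0.9376, -0.15, 0.0441] rows>= 5
(479.3, -278.5, 80, -90) -> [0.0, 0.0, 0.524] [-0.5275, 0.5933, 0.15] rows>= 5
(479.3, -278.5, 22, -90) -> [0.0, 0.0, 0.0] [0.0, 0.0, 0.29] rows>= 1
```

Request:
{"method": "servo_tool", "body": {
  "rows": [
    [0.004,-0.002,0.1,-0.3,-0.05,0,44],
    [0.004,-0.002,0.22,-0.6,-0.1,0,44],
    [0.004,-0.002,0.34,-0.938,-0.15,0.044,44],
    [0.004,-0.002,0.46,-0.938,-0.15,0.044,44],
    [0.004,-0.002,0.518,-0.938,-0.15,0.044,44]
  ]
}}

```text
t: 9.0
ee_pos: [466.7, -121.5, 106.4]
orientation: [-2.903, -1.192, 0.012]
ft_force: [-0.1, -0.8, -0.6]
width: 44.1
grasp_force: 0.0
```

Request:
{"method": "servo_tool", "body": {
  "rows": [
    [0,0,0.12,-0.2,0.2,0,44],
    [0,0,0.24,-0.4,0.4,0.05,44],
    [0,0,0.36,-0.528,0.593,0.1,44],
    [0,0,0.48,-0.528,0.593,0.15,44],
    [0,0,0.524,-0.528,0.593,0.15,44],
    [0,0,0.524,-0.528,0.593,0.15,44],
    [0,0,0.524,-0.528,0.593,0.15,44]
  ]
}}

```text
t: 9.88
ee_pos: [476.6, -278.6, 77.1]
orientation: [3.142, 0.002, -0.011]
ft_force: [0.5, -0.0, 0.4]
width: 43.9
grasp_force: 0.0
```

```bash
cat > look.py <<'E'
from h import *
import sys
# blue caps in both views at given cap mid height; nearest rack block fit
def look(save=None,zc=49,rack=(499,67)):
    for n in("top","side"):
        im,d=grab(n,f"pics/{n}_{save}.png" if save else None);P=pts(n,d);hsv=cv2.cvtColor(im,cv2.COLOR_RGB2HSV)
        print(n,"block",rackfit(n,im,P,rack,5,150))
        b=((hsv[...,0]>100)&(hsv[...,0]<125)&(hsv[...,1]>150)&(hsv[...,2]>50)).astype(np.uint8)
        k,l,s,c=cv2.connectedComponentsWithStats(b)
        for i in range(1,k):
            w=ray(n,*c[i],zc)
            if s[i,4]>4 and -450<w[1]<200 and 380<w[0]<610: print("  blue",s[i,4],w.round(1),"z",np.median(P[l==i][:,2]).round(1))
if __name__=="__main__": look()
E
python3 -c "
from look import *
look()
plan((479.3,-278.5,22,-90))"
```

```text
top block (((497.51263427734375, 67.48861694335938), (209.33619689941406, 35.51925277709961), 89.78187561035156), 328, np.float64(29.35915218076922))
side block (((499.3854064941406, 63.76517868041992), (221.89178466796875, 36.10228729248047), 89.72998809814453), 409, np.float64(31.546182760107534))
  blue 55 [ 575.8 -302.7   49. ] z 51.9
  blue 17 [ 476.2 -275.6   49. ] z 51.2
  blue 64 [ 407.5 -296.5   49. ] z 51.8
  blue 71 [ 411.  -370.1   49. ] z 51.9
t 9.97 pos [ 476.8 -278.7   77.5] yaw -89.95 w 44.1 f [-0.5 -0.2 -0.2] g 0.0 q6 1.03
(479.3, -278.5, 22, -90) -> [0.0, 0.004, 0.001] [0.0143, -0.0009, 0.2776] rows>= 1
```

Request:
{"method": "servo_tool", "body": {
  "rows": [
    [0,0.004,0,0.014,0,0.12,44],
    [0,0.004,0,0.014,0,0.23,44],
    [0,0.004,0,0.014,0,0.278,44],
    [0,0.004,0,0.014,0,0.278,44],
    [0,0.004,0,0.014,0,0.278,30],
    [0,0.004,0,0.014,0,0.278,20],
    [0,0.004,0,0.014,0,0.278,20],
    [0,0.004,0,0.014,0,0.278,20],
    [0,0.004,0,0.014,0,0.278,20]
  ]
}}

```text
t: 11.1
ee_pos: [479.7, -279.1, 22.7]
orientation: [3.141, -0.0, 0.001]
ft_force: [-0.7, 0.2, 6.8]
width: 22.2
grasp_force: 30.0
```

```bash
python3 -c "
from look import *
look('g')
plan()
im=cv2.imread('pics/side_g.png');cv2.imwrite('pics/c1.png',cv2.resize(im[350:530,350:600],(800,576)))"
```

```text
top block (((497.3121337890625, 67.51679992675781), (35.94264221191406, 209.2510986328125), 0.007527610752731562), 330, np.float64(29.277485524339134))
side block (((486.0746154785156, 5.026954650878906), (21.113176345825195, 109.24826049804688), 8.424687385559082), 102, np.float64(32.105260140694824))
  blue 55 [ 575.8 -302.7   49. ] z 51.7
  blue 64 [ 407.5 -296.5   49. ] z 52.2
  blue 71 [ 411.  -370.1   49. ] z 51.7
t 11.2 pos [ 479.7 -279.2   22.7] yaw -90.01 w 22.2 f [-0.3  0.8  6.2] g 30.0 q6 1.02
```

View pics/c1.png

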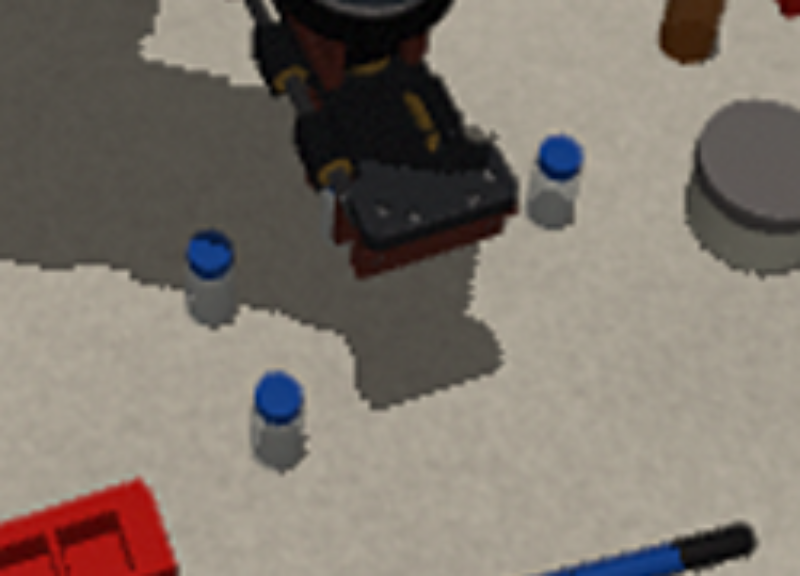

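The gripper is closed around the first vial, hidden under it at about (420,200) in the crop. The other three still stand, at (210,250), (278,400) and (558,155). Next I release, turn a quarter in place and regrip across x.

Request:
{"method": "servo_tool", "body": {
  "rows": [
    [0,0,0,0,0,0,44],
    [0,0,0,0,0,0,44],
    [0,0,-0.12,0,0,-0.012,44],
    [0,0,-0.24,0,0,-0.012,44],
    [0,0,-0.36,0,0,-0.012,44],
    [0,0,-0.48,0,0,-0.012,44],
    [0,0,-0.6,0,0,-0.012,44],
    [0,0,-0.72,0,0,-0.012,44],
    [0,0,-0.8,0,0,-0.012,44]
  ]
}}

```text
t: 12.32
ee_pos: [479.0, -278.8, 24.2]
orientation: [-2.589, -1.779, 0.001]
ft_force: [0.2, -1.2, -0.1]
width: 43.9
grasp_force: 0.0
```

```bash
python3 -c "
from h import *
plan((479.5,-279.2,25,-0.33))"
```

```text
t 12.32 pos [ 479.  -278.8   24.2] yaw -20.99 w 43.9 f [ 0.2 -1.2 -0.1] g 0.0 q6 -0.18
(479.5, -279.2, 25, -0.33) -> [-0.001, 0.0, -0.24] [-0.0011, 0.003, -0.0039] rows>= 2
```

Request:
{"method": "servo_tool", "body": {
  "rows": [
    [0,0,-0.12,0,0,-0.004,44],
    [0,0,-0.24,-0.001,0.003,-0.004,44],
    [0,0,-0.24,-0.001,0.003,-0.004,44],
    [0,0,-0.24,-0.001,0.003,-0.004,44],
    [0,0,-0.24,-0.001,0.003,-0.004,30],
    [0,0,-0.24,-0.001,0.003,-0.004,20],
    [0,0,-0.24,-0.001,0.003,-0.004,20],
    [0,0,-0.24,-0.001,0.003,-0.004,20],
    [0,0,-0.24,-0.001,0.003,-0.004,20]
  ]
}}

```text
t: 13.45
ee_pos: [479.7, -279.3, 25.3]
orientation: [-2.234, -2.209, 0.001]
ft_force: [0.4, 0.7, -0.2]
width: 22.0
grasp_force: 29.9
```

```bash
python3 -c "
from h import *
plan((479,-279,100,-.33),(490,-85,100,-0.33),(499.6,112.1,75,-0.33),(499.6,112.1,36,-.33))"
```

```text
t 13.45 pos [ 479.7 -279.3   25.3] yaw -0.64 w 22.0 f [ 0.4  0.7 -0.2] g 29.9 q6 -0.54
(479, -279, 100, -0.33) -> [-0.0, 0.0, -0.004] [0.0013, -0.0038, -0.3736] rows>= 2
(490, -85, 100, -0.33) -> [0.0, 0.0, 0.0] [0.9703, 0.0494, 0.0] rows>= 4
(499.6, 112.1, 75, -0.33) -> [0.0, 0.0, 0.0] [0.9858, 0.0423, 0.125] rows>= 4
(499.6, 112.1, 36, -0.33) -> [0.0, 0.0, 0.0] [0.0, 0.0, 0.195] rows>= 1
```

Request:
{"method": "servo_tool", "body": {
  "rows": [
    [0,0,0,0,0,-0.15,20],
    [0,0,-0.004,0.001,0,-0.37,20],
    [0,0,-0.004,0.25,0.01,-0.37,20],
    [0,0,-0.004,0.5,0.025,-0.37,20],
    [0,0,-0.004,0.75,0.04,-0.37,20],
    [0,0,-0.004,0.97,0.05,-0.37,20],
    [0,0,-0.004,0.97,0.05,-0.37,20]
  ]
}}

```text
t: 14.32
ee_pos: [491.7, -83.1, 99.2]
orientation: [-2.222, -2.22, 0.001]
ft_force: [-0.1, -0.1, 0.6]
width: 21.8
grasp_force: 29.9
```

Request:
{"method": "servo_tool", "body": {
  "rows": [
    [0,0,0,0.25,0.01,0,20],
    [0,0,0,0.5,0.02,0,20],
    [0,0,0,0.75,0.03,0.06,20],
    [0,0,0,0.98,0.042,0.1,20],
    [0,0,0,0.98,0.042,0.1,20],
    [0,0,0,0.98,0.042,0.1,20],
    [0,0,0,0.98,0.042,0.1,20]
  ]
}}

```text
t: 15.2
ee_pos: [501.4, 109.1, 79.3]
orientation: [2.229, 2.214, -0.001]
ft_force: [0.6, -0.5, -1.0]
width: 21.4
grasp_force: 29.9
```

```bash
python3 -c "
from look import *
look('h',zc=49+55)
plan((499.6,112.1,36,-.33))
im=cv2.imread('pics/side_h.png');cv2.imwrite('pics/c2.png',cv2.resize(im[120:330,300:500],(571,600)))"
```

```text
top block (((496.9371337890625, 1.8382797241210938), (78.7787094116211, 33.14735794067383), 88.5240249633789), 139, np.float64(29.192173611660287))
  blue 15 [ 560.1 -287.5  104. ] z 50.9
  blue 53 [ 483.2 -429.1  104. ] z 10.3
  blue 19 [ 403.9 -351.5  104. ] z 49.1
  blue 17 [ 400.1 -281.4  104. ] z 49.5
side block (((498.8802490234375, -0.4278297424316406), (88.6866455078125, 35.113433837890625), 89.36216735839844), 154, np.float64(32.35857074553029))
  blue 29 [500.4 105.8 104. ] z 106.4
  blue 53 [ 552.3 -333.   104. ] z 52.0
  blue 62 [ 396.5 -327.6  104. ] z 52.5
  blue 71 [ 399.4 -395.7  104. ] z 52.2
t 15.3 pos [501.5 109.4  79.3] yaw -0.39 w 21.6 f [-1.2  0.5 -0.6] g 29.9 q6 0.2
(499.6, 112.1, 36, -0.33) -> [-0.0, 0.0, -0.001] [0.0138, -0.0094, 0.2166] rows>= 1
```

View pics/c2.png

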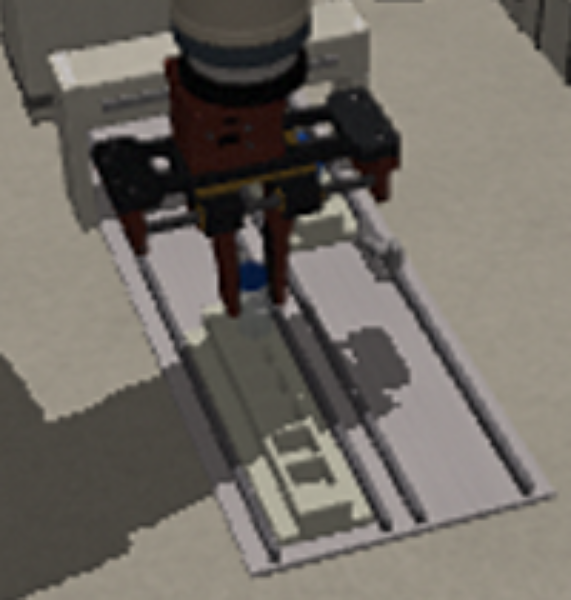

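The vial hangs upright in the fingers (blue cap at 252,275) over the fifth cell of the rack. Inserting it slowly.

Request:
{"method": "servo_tool", "body": {
  "rows": [
    [0,0,0,0.014,-0.009,0.02,20],
    [0,0,0,0.014,-0.009,0.05,20],
    [0,0,0,0.014,-0.009,0.08,20],
    [0,0,0,0.014,-0.009,0.1,20],
    [0,0,0,0.014,-0.009,0.12,20],
    [0,0,0,0.014,-0.009,0.14,20],
    [0,0,0,0.014,-0.009,0.16,20],
    [0,0,0,0.014,-0.009,0.16,20]
  ]
}}

```text
t: 16.3
ee_pos: [499.3, 113.3, 46.8]
orientation: [-2.227, -2.216, 0.002]
ft_force: [0.9, -0.4, 0.1]
width: 22.0
grasp_force: 29.9
```

```bash
python3 -c "
from h import *
plan((499.6,112.1,36,-.33))"
```

```text
t 16.3 pos [499.3 113.3  46.8] yaw -0.29 w 22.0 f [ 0.9 -0.4  0.1] g 29.9 q6 0.21
(499.6, 112.1, 36, -0.33) -> [-0.001, 0.0, 0.0] [-0.006, 0.0018, 0.0539] rows>= 1
```

Request:
{"method": "servo_tool", "body": {
  "rows": [
    [0,0,0,-0.004,0.001,0.02,20],
    [0,0,0,-0.004,0.001,0.04,20],
    [0,0,0,-0.004,0.001,0.052,20],
    [0,0,0,-0.004,0.001,0.052,20]
  ]
}}

```text
t: 16.8
ee_pos: [499.5, 112.5, 36.4]
orientation: [-2.227, -2.216, 0.002]
ft_force: [0.2, 0.6, 0.6]
width: 22.1
grasp_force: 29.9
```

Request:
{"method": "servo_tool", "body": {
  "rows": [
    [0,0,0,0,0,0,36],
    [0,0,0,0,0,0,44],
    [0,0,0,0,0,-0.1,44],
    [0,0,0,0,0,-0.3,44],
    [0,0,0,-0.1,0,-0.35,44],
    [0,0,0,-0.3,-0.05,-0.35,44],
    [0,0,0,-0.6,-0.15,-0.35,44],
    [0,0,0,-0.9,-0.22,-0.35,44],
    [0,0,0,-0.9,-0.22,-0.35,44]
  ]
}}

```text
t: 17.92
ee_pos: [453.7, -70.4, 107.0]
orientation: [2.233, 2.209, -0.001]
ft_force: [0.2, -0.3, -0.4]
width: 43.9
grasp_force: 0.0
```

```bash
python3 -c "
from h import *
plan((430,-190,95,0),(406.1,-295.9,80,0),(406.1,-295.9,25,0))"
```

```text
t 17.93 pos [453.7 -70.4 107. ] yaw -0.62 w 43.9 f [ 0.2 -0.3 -0.4] g 0.0 q6 -0.17
(430, -190, 95, 0) -> [-0.0, 0.0, -0.007] [-0.5991, -0.1121, 0.0603] rows>= 2
(406.1, -295.9, 80, 0) -> [0.0, 0.0, 0.0] [-0.5295, -0.1195, 0.075] rows>= 2
(406.1, -295.9, 25, 0) -> [0.0, 0.0, 0.0] [0.0, 0.0, 0.275] rows>= 1
```

Request:
{"method": "servo_tool", "body": {
  "rows": [
    [0,0,-0.007,-0.3,-0.05,0,44],
    [0,0,-0.007,-0.598,-0.112,0.06,44],
    [0,0,-0.007,-0.85,-0.17,0.08,44],
    [0,0,-0.007,-1.0,-0.22,0.1,44],
    [0,0,-0.007,-1.0,-0.22,0.1,44],
    [0,0,-0.007,-1.0,-0.22,0.1,44]
  ]
}}

```text
t: 18.68
ee_pos: [410.2, -265.9, 86.9]
orientation: [-2.214, -2.228, 0.001]
ft_force: [-0.5, 0.4, -0.5]
width: 43.7
grasp_force: 0.0
```

```bash
python3 -c "
from look import *
look()
plan((406.1,-295.9,25,0))"
```

```text
top block (((497.3121337890625, 67.51679992675781), (35.94264221191406, 209.2510986328125), 0.007527610752731562), 321, np.float64(29.22980989085252))
  blue 18 [ 571.7 -300.2   49. ] z 49.7
  blue 14 [498.6 113.1  49. ] z 58.9Traceback (most recent call last):
  File "<string>", line 3, in <module>
    look()
    ~~~~^^
  File "look.py", line 7, in look
    print(n,"block",rackfit(n,im,P,rack,5,150))
                    ~~~~~~~^^^^^^^^^^^^^^^^^^^
  File "h.py", line 19, in rackfit
    k,l,s,_=cv2.connectedComponentsWithStats(m,connectivity=8);i=1+np.argmax(s[1:,4])
                                                                   ~~~~~~~~~^^^^^^^^^
    return _wrapfunc(a, 'argmax', axis=axis, out=out, **kwds)
    return bound(*args, **kwds)
ValueError: attempt to get argmax of an empty sequence
```

First vial is seated: its cap reads z≈59, as expected. The rack hasn't moved.

Request:
{"method": "servo_tool", "body": {
  "rows": [
    [0,0,0,-0.15,-0.02,0,44],
    [0,0,0,-0.15,-0.02,0,44],
    [0,0,0,-0.15,-0.02,0.1,44],
    [0,0,0,-0.15,-0.02,0.2,44],
    [0,0,0,-0.15,-0.02,0.31,44],
    [0,0,0,-0.15,-0.02,0.31,44],
    [0,0,0,-0.15,-0.02,0.31,44]
  ]
}}

```text
t: 19.65
ee_pos: [406.3, -296.4, 25.4]
orientation: [-2.215, -2.228, 0.001]
ft_force: [-0.1, 0.8, -0.5]
width: 43.8
grasp_force: 0.0
```

Request:
{"method": "servo_tool", "body": {
  "rows": [
    [0,0,0,0.002,0,0,30],
    [0,0,0,0.002,0,0,20],
    [0,0,0,0.002,0,0,20],
    [0,0,0,0.002,0,0,20],
    [0,0,0,0.002,0,0,20],
    [0,0,0,0.002,0,-0.15,20],
    [0,0,0,0.002,0,-0.35,20],
    [0,0,0,0.25,0.05,-0.38,20],
    [0,0,0,0.5,0.12,-0.38,20],
    [0,0,0,0.5,0.12,-0.38,20]
  ]
}}

```text
t: 20.9
ee_pos: [429.4, -194.3, 100.8]
orientation: [-2.21, -2.231, 0.001]
ft_force: [-0.0, 0.4, 0.3]
width: 22.0
grasp_force: 29.9
```

```bash
python3 -c "
from h import *
plan((465,-40,100,-.33),(499.5,82.1,80,-.33),(499.5,82.1,36,-.33))"
```

```text
t 20.9 pos [ 429.4 -194.3  100.8] yaw 0.53 w 22.0 f [-0.   0.4  0.3] g 29.9 q6 -0.46
(465, -40, 100, -0.33) -> [-0.001, -0.0, 0.01] [0.7696, 0.1853, 0.004] rows>= 3
(499.5, 82.1, 80, -0.33) -> [0.0, 0.0, 0.0] [0.6115, 0.169, 0.1] rows>= 3
(499.5, 82.1, 36, -0.33) -> [0.0, 0.0, 0.0] [0.0, 0.0, 0.22] rows>= 1
```

Request:
{"method": "servo_tool", "body": {
  "rows": [
    [0,0,0.01,0.3,0.07,0,20],
    [0,0,0.01,0.6,0.14,0,20],
    [0,0,0.01,0.9,0.22,0,20],
    [0,0,0.01,1.0,0.25,0,20]
  ]
}}

```text
t: 21.4
ee_pos: [479.0, 5.4, 100.6]
orientation: [2.229, 2.214, -0.001]
ft_force: [0.0, -0.3, -0.2]
width: 22.0
grasp_force: 29.9
```

Request:
{"method": "servo_tool", "body": {
  "rows": [
    [0,0,0,0.2,0.07,0,20],
    [0,0,0,0.38,0.1,0.05,20],
    [0,0,0,0.38,0.1,0.1,20],
    [0,0,0,0.38,0.1,0.1,20],
    [0,0,0,0.38,0.1,0.1,20],
    [0,0,0,0.38,0.1,0.1,20]
  ]
}}

```text
t: 22.15
ee_pos: [499.2, 78.3, 81.0]
orientation: [2.233, 2.209, -0.001]
ft_force: [0.3, 0.9, -0.5]
width: 21.8
grasp_force: 29.9
```

```bash
python3 -c "
from h import *
plan((499.5,82.1,46,-.33))"
```

```text
t 22.15 pos [499.2  78.3  81. ] yaw -0.62 w 21.8 f [ 0.3  0.9 -0.5] g 29.9 q6 0.14
(499.5, 82.1, 46, -0.33) -> [-0.0, 0.0, -0.003] [0.0191, 0.0015, 0.175] rows>= 1
```

Request:
{"method": "servo_tool", "body": {
  "rows": [
    [0,0,-0.003,0.017,0.001,0.03,20],
    [0,0,-0.003,0.017,0.001,0.06,20],
    [0,0,-0.003,0.017,0.001,0.09,20],
    [0,0,-0.003,0.017,0.001,0.12,20],
    [0,0,-0.003,0.017,0.001,0.15,20],
    [0,0,-0.003,0.017,0.001,0.17,20],
    [0,0,-0.003,0.017,0.001,0.17,20]
  ]
}}

```text
t: 23.02
ee_pos: [499.0, 82.6, 46.4]
orientation: [-2.227, -2.216, 0.002]
ft_force: [0.4, -0.1, -0.6]
width: 21.7
grasp_force: 29.9
```

Request:
{"method": "servo_tool", "body": {
  "rows": [
    [0,0,0,-0.003,0.002,0.02,20],
    [0,0,0,-0.003,0.002,0.04,20],
    [0,0,0,-0.003,0.002,0.05,20],
    [0,0,0,-0.003,0.002,0.05,20],
    [0,0,0,-0.003,0.002,0.05,36],
    [0,0,0,-0.003,0.002,0.05,44],
    [0,0,0,-0.003,0.002,-0.1,44],
    [0,0,0,-0.003,0.002,-0.3,44],
    [0,0,0,-0.05,0,-0.33,44],
    [0,0,0,-0.2,-0.04,-0.33,44]
  ]
}}

```text
t: 24.28
ee_pos: [491.8, 42.7, 113.2]
orientation: [2.224, 2.217, 0.002]
ft_force: [-0.5, -0.2, 0.7]
width: 44.2
grasp_force: 0.0
```

```bash
python3 -c "
from h import *
plan((445,-120,108,0),(409.5,-290,100,0),(409.5,-369.5,85,0))"
```

```text
t 24.27 pos [491.8  42.7 113.2] yaw -0.18 w 44.2 f [-0.5 -0.2  0.7] g 0.0 q6 0.07
(445, -120, 108, 0) -> [0.001, 0.0, -0.002] [-0.8144, -0.2316, 0.026] rows>= 3
(409.5, -290, 100, 0) -> [0.0, 0.0, 0.0] [-0.85, -0.1775, 0.04] rows>= 3
(409.5, -369.5, 85, 0) -> [0.0, 0.0, 0.0] [-0.3975, 0.0, 0.075] rows>= 2
```

Request:
{"method": "servo_tool", "body": {
  "rows": [
    [0,0,0,-0.3,-0.08,0,44],
    [0,0,0,-0.6,-0.16,0,44],
    [0,0,0,-0.9,-0.23,0,44],
    [0,0,0,-1.0,-0.25,0,44]
  ]
}}

```text
t: 24.78
ee_pos: [438.5, -159.9, 112.2]
orientation: [-2.23, -2.211, 0.002]
ft_force: [0.2, 0.5, -0.2]
width: 44.4
grasp_force: 0.0
```

Request:
{"method": "servo_tool", "body": {
  "rows": [
    [0,0,0,-0.3,-0.05,0,44],
    [0,0,0,-0.6,-0.1,0,44],
    [0,0,0,-0.9,-0.16,0.1,44],
    [0,0,0,-1.0,-0.16,0.13,44],
    [0,0,0,-1.0,-0.16,0.13,44],
    [0,0,0,-1.0,-0.16,0.13,44]
  ]
}}

```text
t: 25.52
ee_pos: [406.9, -355.5, 86.7]
orientation: [-2.225, -2.216, 0.001]
ft_force: [-1.0, -0.4, -0.0]
width: 44.0
grasp_force: 0.0
```

```bash
sed -i 's/;i=1+np.argmax(s\[1:,4\])$/\n    if k<2: return None\n    i=1+np.argmax(s[1:,4])/' h.py; python3 -c "
from look import *
look()
plan((409.5,-369.5,25,0))"
```

```text
top block (((497.3763427734375, 67.49536895751953), (209.25360107421875, 35.807003021240234), 89.9352035522461), 313, np.float64(28.835940590811322))
  blue 14 [ 572.6 -301.1   49. ] z 49.5
  blue 14 [498.6 113.1  49. ] z 59.9
  blue 17 [498.1  82.1  49. ] z 59.9
side block None
  blue 55 [ 575.8 -302.7   49. ] z 51.4
  blue 75 [ 411.  -370.3   49. ] z 52.0
t 25.62 pos [ 407.4 -355.5   87.1] yaw -0.19 w 44.2 f [0.1 0.3 0.5] g 0.0 q6 -0.74
(409.5, -369.5, 25, 0) -> [-0.0, 0.0, -0.002] [-0.0702, 0.0112, 0.3107] rows>= 2
```

Request:
{"method": "servo_tool", "body": {
  "rows": [
    [0,0,-0.002,-0.07,0.011,0,44],
    [0,0,-0.002,-0.07,0.011,0,44],
    [0,0,-0.002,-0.07,0.011,0.15,44],
    [0,0,-0.002,-0.07,0.011,0.3,44],
    [0,0,-0.002,-0.07,0.011,0.31,44],
    [0,0,-0.002,-0.07,0.011,0.31,44],
    [0,0,-0.002,-0.07,0.011,0.31,44]
  ]
}}

```text
t: 26.5
ee_pos: [409.8, -371.5, 26.1]
orientation: [2.222, 2.218, -0.001]
ft_force: [-0.8, 0.8, -0.8]
width: 43.6
grasp_force: 0.0
```

Request:
{"method": "servo_tool", "body": {
  "rows": [
    [0,0,0,0.008,0,0.004,44],
    [0,0,0,0.008,0,0.004,44]
  ]
}}

```text
t: 26.75
ee_pos: [409.3, -369.4, 24.6]
orientation: [2.223, 2.219, -0.001]
ft_force: [-0.2, -0.2, 0.1]
width: 44.3
grasp_force: 0.0
```

Request:
{"method": "servo_tool", "body": {
  "rows": [
    [0,0,0,0,0,0,30],
    [0,0,0,0,0,0,20],
    [0,0,0,0,0,0,20],
    [0,0,0,0,0,0,20],
    [0,0,0,0,0,0,20],
    [0,0,0,0,0,-0.15,20],
    [0,0,0,0,0,-0.35,20],
    [0,0,0,0.3,0,-0.39,20],
    [0,0,0,0.6,0,-0.39,20],
    [0,0,0,0.9,0.02,-0.39,20]
  ]
}}

```text
t: 28.0
ee_pos: [413.2, -187.9, 102.3]
orientation: [2.225, 2.218, -0.001]
ft_force: [1.8, 0.7, -0.8]
width: 22.0
grasp_force: 29.8
```

Request:
{"method": "servo_tool", "body": {
  "rows": [
    [0,0,0,0.3,0.09,0,20],
    [0,0,0,0.6,0.2,0,20],
    [0,0,0,0.9,0.3,0,20],
    [0,0,0,1,0.32,0,20],
    [0,0,0,1,0.32,0,20]
  ]
}}

```text
t: 28.62
ee_pos: [478.2, 12.0, 101.9]
orientation: [2.22, 2.223, -0.001]
ft_force: [-0.6, -0.0, -0.4]
width: 21.8
grasp_force: 29.8
```

```bash
python3 -c "
from h import *
plan((499.4,52.1,80,-.33))"
```

```text
t 28.62 pos [478.2  12.  101.9] yaw 0.07 w 21.8 f [-0.6 -0.  -0.4] g 29.8 q6 -0.0
(499.4, 52.1, 80, -0.33) -> [-0.0, 0.0, 0.005] [0.2004, 0.1065, 0.1095] rows>= 1
```

Request:
{"method": "servo_tool", "body": {
  "rows": [
    [0,0,0.005,0.1,0.05,0,20],
    [0,0,0.005,0.2,0.107,0.05,20],
    [0,0,0.005,0.2,0.107,0.1,20],
    [0,0,0.005,0.2,0.107,0.1,20],
    [0,0,0.005,0.2,0.107,0.1,20],
    [0,0,0.005,0.2,0.107,0.1,20]
  ]
}}

```text
t: 29.38
ee_pos: [499.3, 49.9, 82.2]
orientation: [2.233, 2.21, -0.001]
ft_force: [0.6, -0.1, 0.5]
width: 22.3
grasp_force: 29.8
```

```bash
python3 -c "
from h import *
plan((499.4,52.1,46,-.33))"
```

```text
t 29.38 pos [499.3  49.9  82.2] yaw -0.59 w 22.3 f [ 0.6 -0.1  0.5] g 29.8 q6 0.09
(499.4, 52.1, 46, -0.33) -> [-0.0, 0.0, -0.003] [0.0112, 0.0002, 0.1809] rows>= 1
```

Request:
{"method": "servo_tool", "body": {
  "rows": [
    [0,0,-0.003,0.009,0,0.03,20],
    [0,0,-0.003,0.009,0,0.06,20],
    [0,0,-0.003,0.009,0,0.1,20],
    [0,0,-0.003,0.009,0,0.13,20],
    [0,0,-0.003,0.009,0,0.16,20],
    [0,0,-0.003,0.009,0,0.18,20],
    [0,0,-0.003,0.009,0,0.18,20]
  ]
}}

```text
t: 30.25
ee_pos: [499.2, 52.2, 45.6]
orientation: [-2.227, -2.216, 0.002]
ft_force: [-0.2, -0.5, -0.3]
width: 21.8
grasp_force: 29.8
```

Request:
{"method": "servo_tool", "body": {
  "rows": [
    [0,0,0,0,0.001,0.02,20],
    [0,0,0,0,0.001,0.04,20],
    [0,0,0,0,0.001,0.05,20],
    [0,0,0,0,0.001,0.05,20],
    [0,0,0,0,0.001,0.05,36],
    [0,0,0,0,0.001,0.05,44],
    [0,0,0,0,0.001,-0.1,44],
    [0,0,0,0,0.001,-0.3,44],
    [0,0,0,-0.1,0,-0.33,44],
    [0,0,0,-0.35,0.08,-0.33,44]
  ]
}}

```text
t: 31.5
ee_pos: [515.3, -17.3, 113.1]
orientation: [2.223, 2.219, 0.001]
ft_force: [0.5, -0.2, -0.4]
width: 44.1
grasp_force: 0.0
```

Request:
{"method": "servo_tool", "body": {
  "rows": [
    [0,0,0,-0.3,0.05,0,44],
    [0,0,0,-0.6,0.12,0,44],
    [0,0,0,-0.9,0.2,0,44],
    [0,0,0,-1.0,0.25,0,44],
    [0,0,0,-1.0,0.25,0,44]
  ]
}}

```text
t: 32.12
ee_pos: [564.3, -218.8, 111.8]
orientation: [2.229, 2.214, -0.001]
ft_force: [0.1, 0.2, -0.2]
width: 44.1
grasp_force: 0.0
```

```bash
python3 -c "
from h import *
plan((574,-302.2,85,0))"
```

```text
t 32.12 pos [ 564.3 -218.8  111.8] yaw -0.4 w 44.1 f [ 0.1  0.2 -0.2] g 0.0 q6 -0.38
(574, -302.2, 85, 0) -> [-0.0, 0.0, -0.005] [-0.4167, 0.0514, 0.1343] rows>= 2
```

Request:
{"method": "servo_tool", "body": {
  "rows": [
    [0,0,-0.005,-0.2,0.025,0,36],
    [0,0,-0.005,-0.417,0.051,0.05,36],
    [0,0,-0.005,-0.417,0.051,0.134,36],
    [0,0,-0.005,-0.417,0.051,0.134,36],
    [0,0,-0.005,-0.417,0.051,0.134,36]
  ]
}}

```text
t: 32.75
ee_pos: [573.7, -299.5, 85.2]
orientation: [-2.216, -2.225, 0.001]
ft_force: [-0.2, -0.2, 0.7]
width: 35.8
grasp_force: 0.0
```

```bash
python3 -c "
from look import *
look()
plan((574,-302.2,25,0))"
```

```text
top block (((497.3843688964844, 85.13545227050781), (35.593257904052734, 174.22445678710938), 0.39341282844543457), 216, np.float64(29.07899379444534))
  blue 16 [498.6  51.5  49. ] z 59.0
  blue 15 [498.3 112.7  49. ] z 59.8
  blue 15 [498.1  83.   49. ] z 60.3
side block (((498.92108154296875, 64.34490203857422), (221.70787048339844, 36.47396469116211), 89.36219787597656), 351, np.float64(31.795320331100697))
  blue 96 [503.3  92.   49. ] z 62.1
  blue 57 [ 576.  -302.7   49. ] z 51.8
t 32.85 pos [ 574.2 -300.2   85.8] yaw 0.23 w 35.8 f [ 0.4  0.9 -0.5] g 0.0 q6 -0.5
(574, -302.2, 25, 0) -> [-0.0, 0.0, 0.003] [-0.0097, -0.0008, 0.3039] rows>= 1
```

Request:
{"method": "servo_tool", "body": {
  "rows": [
    [0,0,0,-0.009,0,0,36],
    [0,0,0,-0.009,0,0.15,36],
    [0,0,0,-0.009,0,0.28,36],
    [0,0,0,-0.009,0,0.304,36],
    [0,0,0,-0.009,0,0.304,36],
    [0,0,0,-0.009,0,0.304,36],
    [0,0,0,-0.009,0,0.304,36]
  ]
}}

```text
t: 33.72
ee_pos: [574.4, -303.7, 25.5]
orientation: [2.218, 2.223, -0.0]
ft_force: [0.5, 0.1, 0.1]
width: 36.4
grasp_force: 0.0
```

Request:
{"method": "servo_tool", "body": {
  "rows": [
    [0,0,0,0.006,0,0.002,36],
    [0,0,0,0.006,0,0.002,20],
    [0,0,0,0.006,0,0.002,20],
    [0,0,0,0.006,0,0.002,20],
    [0,0,0,0.006,0,0.002,20]
  ]
}}

```text
t: 34.35
ee_pos: [573.9, -302.1, 24.1]
orientation: [-2.219, -2.224, 0.001]
ft_force: [0.7, -0.1, 1.7]
width: 22.4
grasp_force: 29.7
```

Request:
{"method": "servo_tool", "body": {
  "rows": [
    [0,0,0,0,0,-0.15,20],
    [0,0,0,0,0,-0.35,20],
    [0,0,0,0.1,-0.02,-0.39,20],
    [0,0,0,0.4,-0.1,-0.39,20],
    [0,0,0,0.7,-0.2,-0.39,20],
    [0,0,0,1.0,-0.28,-0.39,20],
    [0,0,0,1.0,-0.28,-0.39,20]
  ]
}}

```text
t: 35.22
ee_pos: [514.0, -97.8, 100.8]
orientation: [-2.211, -2.226, 0.004]
ft_force: [-0.5, -0.5, 0.6]
width: 22.3
grasp_force: 29.7
```

```bash
python3 -c "
from h import *
plan((499.2,22.1,80,-.33))"
```

```text
t 35.23 pos [514.  -97.8 100.8] yaw 0.41 w 22.3 f [-0.5 -0.5  0.6] g 29.7 q6 -0.22
(499.2, 22.1, 80, -0.33) -> [-0.003, -0.001, 0.009] [0.5999, -0.0694, 0.1049] rows>= 2
```

Request:
{"method": "servo_tool", "body": {
  "rows": [
    [-0.003,0,0.009,0.3,-0.035,0,20],
    [-0.003,0,0.009,0.6,-0.069,0.05,20],
    [-0.003,0,0.009,0.6,-0.069,0.1,20],
    [-0.003,0,0.009,0.6,-0.069,0.1,20],
    [-0.003,0,0.009,0.6,-0.069,0.1,20],
    [-0.003,0,0.009,0.6,-0.069,0.1,20]
  ]
}}

```text
t: 35.98
ee_pos: [503.7, 16.5, 82.1]
orientation: [2.233, 2.204, 0.005]
ft_force: [0.9, -0.6, -0.2]
width: 22.1
grasp_force: 29.7
```

```bash
python3 -c "
from h import *
plan((499.2,22.1,45,-.33))"
```

```text
t 35.98 pos [503.7  16.5  82.1] yaw -0.75 w 22.1 f [ 0.9 -0.6 -0.2] g 29.7 q6 0.02
(499.2, 22.1, 45, -0.33) -> [0.003, 0.0, -0.005] [0.0277, -0.0239, 0.1856] rows>= 1
```

Request:
{"method": "servo_tool", "body": {
  "rows": [
    [0.003,0,-0.004,0.026,-0.023,0,20],
    [0.003,0,-0.004,0.026,-0.023,0,20],
    [0.003,0,-0.004,0.026,-0.023,0,20],
    [0.003,0,-0.004,0.026,-0.023,0,20]
  ]
}}

```text
t: 36.48
ee_pos: [498.8, 23.0, 82.0]
orientation: [2.227, 2.216, -0.001]
ft_force: [-0.4, -0.6, 0.5]
width: 22.1
grasp_force: 29.7
```

```bash
python3 -c "
from h import *
plan((499.2,22.1,45,-.33))"
```

```text
t 36.48 pos [498.8  23.   82. ] yaw -0.28 w 22.1 f [-0.4 -0.6  0.5] g 29.7 q6 0.03
(499.2, 22.1, 45, -0.33) -> [-0.0, 0.0, 0.001] [-0.0045, 0.0019, 0.1849] rows>= 1
```

Request:
{"method": "servo_tool", "body": {
  "rows": [
    [0,0,0,-0.004,0.002,0.04,20],
    [0,0,0,-0.004,0.002,0.08,20],
    [0,0,0,-0.004,0.002,0.11,20],
    [0,0,0,-0.004,0.002,0.14,20],
    [0,0,0,-0.004,0.002,0.16,20],
    [0,0,0,-0.004,0.002,0.18,20],
    [0,0,0,-0.004,0.002,0.18,20]
  ]
}}

```text
t: 37.35
ee_pos: [498.9, 22.2, 45.7]
orientation: [-2.227, -2.216, 0.002]
ft_force: [0.3, -0.1, -0.5]
width: 22.3
grasp_force: 29.7
```

Request:
{"method": "servo_tool", "body": {
  "rows": [
    [0,0,0,0,0.001,0.02,20],
    [0,0,0,0,0.001,0.04,20],
    [0,0,0,0,0.001,0.052,20],
    [0,0,0,0,0.001,0.052,20],
    [0,0,0,0,0.001,0.052,36],
    [0,0,0,0,0.001,0.052,44],
    [0,0,0,0,0.001,-0.1,44],
    [0,0,0,0,0.001,-0.3,44],
    [0,0,0,-0.2,0,-0.33,20],
    [0,0,0,-0.6,-0.03,-0.33,0]
  ]
}}

```text
t: 38.6
ee_pos: [495.3, -80.4, 113.3]
orientation: [2.221, 2.218, 0.002]
ft_force: [0.3, 0.3, 0.5]
width: 27.6
grasp_force: 0.0
```

```bash
python3 - <<'E'
from look import *
look('p',zc=59)
plan((493,-75,80,-.33),(493,-75,11,-.33))
im=cv2.imread('pics/side_p.png');cv2.imwrite('pics/c3.png',cv2.resize(im[120:330,290:510],(629,600)))
E
```

```text
top block (((497.3985900878906, 98.59256744384766), (35.379981994628906, 147.3110809326172), 0.39341282844543457), 189, np.float64(29.29446506363862))
  blue 55 [ 491.2 -445.6   59. ] z 10.6
  blue 15 [496.6  50.4  59. ] z 61.0
  blue 7 [497.3  24.5  59. ] z 60.2
  blue 14 [497.  111.8  59. ] z 59.9
  blue 16 [496.2  82.3  59. ] z 59.6
side block (((492.5591125488281, 13.990455627441406), (21.258329391479492, 107.9593505859375), 0.5879404544830322), 83, np.float64(32.17173266332885))
  blue 9 [500.2 121.3  59. ] z 63.4
  blue 6 [496.9  58.3  59. ] z 63.3
  blue 27 [498.1  21.3  59. ] z 62.3
t 38.7 pos [494.  -84.4 112.6] yaw -0.55 w 19.3 f [-0.8  0.6 -0.7] g 0.0 q6 -0.18
(493, -75, 80, -0.33) -> [0.001, 0.001, -0.003] [0.047, -0.0055, 0.1628] rows>= 1
(493, -75, 11, -0.33) -> [0.0, 0.0, 0.0] [0.0, 0.0, 0.345] rows>= 2
```

View pics/c3.png

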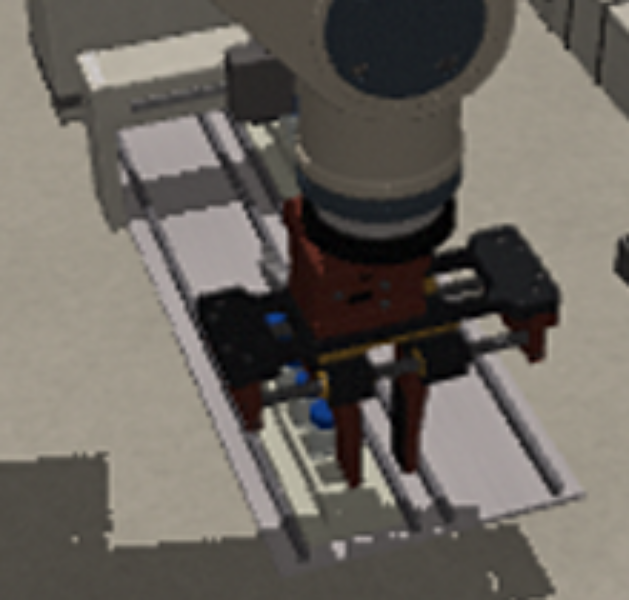

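All four caps in the rack read z≈60, so all are seated. Next I lower the closed fingers behind the rack's rear end.

Request:
{"method": "servo_tool", "body": {
  "rows": [
    [0,0,-0.003,0.02,-0.005,0,0],
    [0,0,-0.003,0.02,-0.005,0.1,0],
    [0,0,-0.003,0.02,-0.005,0.3,0],
    [0,0,-0.003,0.02,-0.005,0.45,0],
    [0,0,-0.003,0.02,-0.005,0.507,0],
    [0,0,-0.003,0.02,-0.005,0.507,0],
    [0,0,-0.003,0.02,-0.005,0.507,0],
    [0,0,-0.003,0.02,-0.005,0.507,0]
  ]
}}

```text
t: 39.7
ee_pos: [493.7, -76.2, 11.6]
orientation: [2.221, 2.22, 0.001]
ft_force: [0.6, 1.1, 0.5]
width: 0.4
grasp_force: 0.0
```

```bash
python3 -c "
from h import *
plan((493.5,-50,11,-.33),(494.5,120,11,-.33))"
```

```text
t 39.7 pos [493.7 -76.2  11.6] yaw -0.02 w 0.4 f [0.6 1.1 0.5] g 0.0 q6 -0.18
(493.5, -50, 11, -0.33) -> [0.001, 0.001, 0.004] [0.131, -0.0013, 0.0028] rows>= 1
(494.5, 120, 11, -0.33) -> [0.0, 0.0, 0.0] [0.85, 0.0001, 0.0] rows>= 3
```

Request:
{"method": "servo_tool", "body": {
  "rows": [
    [0,0,0.004,0.03,0,0.002,0],
    [0,0,0.004,0.06,0,0.002,0],
    [0,0,0.004,0.09,0,0.002,0],
    [0,0,0.004,0.11,0,0.002,0],
    [0,0,0.004,0.13,0,0.002,0],
    [0,0,0.004,0.15,0,0.002,0],
    [0,0,0.004,0.17,0,0.002,0],
    [0,0,0.004,0.19,0,0.002,0],
    [0,0,0.004,0.21,0,0.002,0],
    [0,0,0.004,0.23,0,0.002,0]
  ]
}}

```text
t: 40.95
ee_pos: [492.9, -29.9, 10.1]
orientation: [-2.229, -2.214, 0.001]
ft_force: [0.6, -2.9, -1.2]
width: 0.6
grasp_force: 1.3
```

Request:
{"method": "servo_tool", "body": {
  "rows": [
    [0,0,0,0.03,0,0,0],
    [0,0,0,0.06,0,0,0],
    [0,0,0,0.09,0,0,0],
    [0,0,0,0.12,0,0,0],
    [0,0,0,0.15,0,0,0],
    [0,0,0,0.18,0,0,0],
    [0,0,0,0.21,0,0,0],
    [0,0,0,0.24,0,0,0],
    [0,0,0,0.27,0,0,0],
    [0,0,0,0.3,0,0,0]
  ]
}}

```text
t: 42.2
ee_pos: [493.3, 30.2, 10.1]
orientation: [-2.229, -2.214, 0.001]
ft_force: [-0.6, -3.6, 0.4]
width: 0.5
grasp_force: 1.6
```

```bash
python3 - <<'E'
from look import *
plan((495,100,11,-.33))
look('q',zc=59)
im=cv2.imread('pics/side_q.png');cv2.imwrite('pics/c4.png',cv2.resize(im[120:330,290:510],(629,600)))
E
```

```text
t 42.2 pos [493.3  30.2  10.1] yaw -0.37 w 0.5 f [-0.6 -3.6  0.4] g 1.6 q6 0.04
(495, 100, 11, -0.33) -> [-0.0, 0.0, -0.001] [0.3489, 0.0061, -0.0046] rows>= 2
top block (((530.269775390625, 198.4158935546875), (26.136383056640625, 16.68697166442871), 88.51958465576172), 34, np.float64(30.919771675264684))
  blue 54 [ 491.2 -445.7   59. ] z 10.2
  blue 9 [500.7 192.6  59. ] z 57.7
side block (((485.9474792480469, 198.69261169433594), (36.397621154785156, 7.288427829742432), 79.0584487915039), 15, np.float64(32.94312256326581))
```

View pics/c4.png

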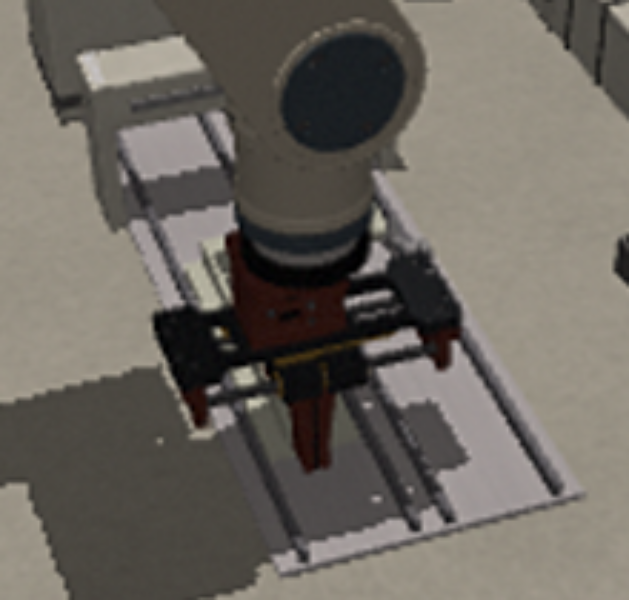

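The fingers push at the rack's rear centre, at about (315,465), with 3.6 N. The rack slides straight in its lane, so I'm continuing.

Request:
{"method": "servo_tool", "body": {
  "rows": [
    [0,0,0,0.03,0,0,0],
    [0,0,0,0.06,0,0,0],
    [0,0,0,0.09,0,0,0],
    [0,0,0,0.12,0,0,0],
    [0,0,0,0.15,0,0,0],
    [0,0,0,0.18,0,0,0],
    [0,0,0,0.21,0,0,0],
    [0,0,0,0.24,0,0,0],
    [0,0,0,0.27,0,0,0],
    [0,0,0,0.3,0,0,0]
  ]
}}

```text
t: 43.55
ee_pos: [493.7, 90.2, 10.1]
orientation: [-2.229, -2.214, 0.001]
ft_force: [0.3, -5.2, 2.8]
width: 0.4
grasp_force: 2.5
```

Request:
{"method": "servo_tool", "body": {
  "rows": [
    [0,0,0,0.03,0,0,0],
    [0,0,0,0.06,0,0,0],
    [0,0,0,0.09,0,0,0],
    [0,0,0,0.12,0,0,0],
    [0,0,0,0.15,0,0,0],
    [0,0,0,0.18,0,0,0],
    [0,0,0,0.21,0,0,0],
    [0,0,0,0.24,0,0,0],
    [0,0,0,0.27,0,0,0],
    [0,0,0,0.3,0,0,0]
  ]
}}

```text
t: 44.8
ee_pos: [493.9, 150.1, 10.1]
orientation: [-2.228, -2.214, 0.002]
ft_force: [0.2, -6.2, 4.2]
width: 0.6
grasp_force: 3.0
```

```bash
python3 - <<'E'
from look import *
plan((495,232,11,-.33))
grab('top','pics/top_r.png');grab('side','pics/side_r.png')
a=cv2.imread('pics/side_r.png')[120:330,290:510];b=cv2.imread('pics/top_r.png')[180:330,130:420]
cv2.imwrite('pics/c5.png',np.hstack([cv2.resize(a,(400,382)),cv2.resize(b,(400,207)) if 0 else cv2.copyMakeBorder(cv2.resize(b,(400,207)),0,175,0,0,0)]))
E
```

```text
t 44.8 pos [493.9 150.1  10.1] yaw -0.37 w 0.6 f [ 0.2 -6.2  4.2] g 3.0 q6 0.28
(495, 232, 11, -0.33) -> [-0.001, 0.0, -0.0] [0.4098, 0.0029, -0.0047] rows>= 2
```

View pics/c5.png

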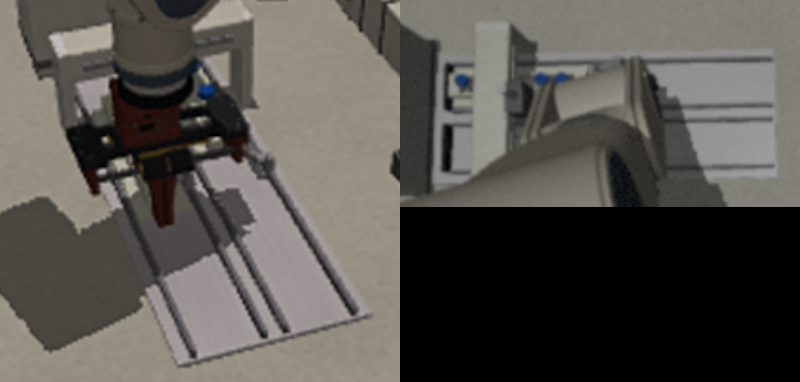

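The catch side looks clear and the rack is going under the bridge. The carriage box on the bridge front, at about (515,95) in the right pane, may come close to the gripper body, so I'm measuring it.

```bash
python3 - <<'E'
from h import *
for n in("top","side"):
    A=np.load(n+"0.npz");P=pts(n,A["d"])
    for lo,hi in((75,95),(95,110),(110,130),(130,150),(150,170),(170,190),(190,260)):
        m=(P[...,0]>400)&(P[...,0]<680)&(P[...,1]>180)&(P[...,1]<300)&(P[...,2]>lo)&(P[...,2]<hi);q=P[m]
        if len(q): print(n,lo,hi,len(q),"y",np.percentile(q[:,1],[0,5,50]).round(),"x",np.percentile(q[:,0],[2,98]).round())
E
```

```text
top 95 110 1 y [300. 300. 300.] x [546. 546.]
top 110 130 1 y [300. 300. 300.] x [565. 565.]
top 130 150 1 y [300. 300. 300.] x [543. 543.]
side 75 95 1 y [299. 299. 299.] x [533. 533.]
side 95 110 21 y [295. 297. 299.] x [531. 572.]
side 110 130 17 y [297. 298. 299.] x [531. 573.]
side 130 150 11 y [298. 298. 300.] x [537. 572.]
```

The carriage front is at y≈297 and the gripper body reaches at most about 270, so it is clear.

Request:
{"method": "servo_tool", "body": {
  "rows": [
    [0,0,0,0.03,0,0,0],
    [0,0,0,0.06,0,0,0],
    [0,0,0,0.09,0,0,0],
    [0,0,0,0.12,0,0,0],
    [0,0,0,0.15,0,0,0],
    [0,0,0,0.18,0,0,0],
    [0,0,0,0.21,0,0,0],
    [0,0,0,0.24,0,0,0],
    [0,0,0,0.27,0,0,0],
    [0,0,0,0.3,0,0,0]
  ]
}}

```text
t: 46.15
ee_pos: [494.2, 209.6, 10.0]
orientation: [-2.229, -2.214, 0.003]
ft_force: [0.3, -5.9, 4.5]
width: 0.3
grasp_force: 3.1
```

Request:
{"method": "servo_tool", "body": {
  "rows": [
    [0,0,0,0.02,0,0,0],
    [0,0,0,0.035,0,0,0],
    [0,0,0,0.05,0,0,0],
    [0,0,0,0.065,0,0,0],
    [0,0,0,0.08,0,0,0],
    [0,0,0,0.08,0,0,0]
  ]
}}

```text
t: 46.9
ee_pos: [494.3, 225.8, 10.0]
orientation: [-2.228, -2.214, 0.002]
ft_force: [-0.8, -2.1, 2.9]
width: 0.4
grasp_force: 1.8
```

Request:
{"method": "servo_tool", "body": {
  "rows": [
    [0,0,0,0.007,0,0,0],
    [0,0,0,0.014,0,0,0],
    [0,0,0,0.02,0,0,0],
    [0,0,0,0.02,0,0,0]
  ]
}}

```text
t: 47.4
ee_pos: [494.4, 229.6, 10.0]
orientation: [-2.229, -2.214, 0.002]
ft_force: [0.2, -4.9, 3.2]
width: 0.4
grasp_force: 2.4
```

Request:
{"method": "servo_tool", "body": {
  "rows": [
    [0,0,0,0.007,0,0,0],
    [0,0,0,0.014,0,0,0],
    [0,0,0,0.014,0,0,0]
  ]
}}

```text
t: 47.78
ee_pos: [494.3, 230.3, 10.0]
orientation: [2.227, 2.214, -0.006]
ft_force: [1.9, -17.7, 7.2]
width: 0.8
grasp_force: 9.2
```

Force rose to 17.7 N with the motion stopped, so the end stop is reached. Backing off to look.

Request:
{"method": "servo_tool", "body": {
  "rows": [
    [0,0,0,-0.05,0,0,0],
    [0,0,0,-0.2,0,0,0],
    [0,0,0,-0.4,0,0,0],
    [0,0,0,-0.6,0,-0.2,0],
    [0,0,0,-0.8,0,-0.5,0],
    [0,0,0,-1.0,-0.2,-0.7,0],
    [0,0,0,-1.0,-0.2,-0.7,0],
    [0,0,0,-1.0,-0.2,-0.7,0]
  ]
}}

```text
t: 48.78
ee_pos: [453.8, 33.0, 150.5]
orientation: [2.229, 2.212, 0.002]
ft_force: [-0.1, 0.6, -0.3]
width: 0.4
grasp_force: 0.0
```

Request:
{"method": "servo_tool", "body": {
  "rows": [
    [0,0,0,-0.3,-0.1,0,0],
    [0,0,0,-0.6,-0.3,0,0],
    [0,0,0,-0.9,-0.4,0,0],
    [0,0,0,-1.0,-0.4,0,0],
    [0,0,0,-1.0,-0.4,0,0]
  ]
}}

```text
t: 49.4
ee_pos: [372.7, -167.4, 149.2]
orientation: [-2.231, -2.211, 0.001]
ft_force: [-0.2, 0.0, 0.8]
width: 0.4
grasp_force: 0.0
```

```bash
python3 - <<'E'
from h import *
plan()
for n in("top","side"):
    im,d=grab(n,f"pics/{n}_f.png");np.savez(n+"f.npz",im=im,d=d);P=pts(n,d);hsv=cv2.cvtColor(im,cv2.COLOR_RGB2HSV)
    # rear end of racks: near lane (x 482..516) vs parked (x 578..612), surface z~31 ; min y
    for x0 in(499,596):
        m=(abs(P[...,0]-x0)<14)&(P[...,1]>215)&(P[...,1]<300)&(P[...,2]>24)&(P[...,2]<40);q=P[m]
        print(n,x0,len(q),np.percentile(q[:,1],[0,3,10]).round(1),"x",q[:,0].mean().round(1))
    b=((hsv[...,0]>100)&(hsv[...,0]<125)&(hsv[...,1]>130)).astype(np.uint8)
    k,l,s,c=cv2.connectedComponentsWithStats(b)
    for i in range(1,k):
        w=ray(n,*c[i],59)
        if s[i,4]>2 and 200<w[1]<480 and 460<w[0]<640: print("  blue",s[i,4],w.round(1),"z",np.median(P[l==i][:,2]).round(1))
a=cv2.imread('pics/side_f.png')[90:250,300:480];b=cv2.imread('pics/top_f.png')[180:330,140:420]
cv2.imwrite('pics/c6.png',np.hstack([cv2.resize(a,(450,400)),cv2.copyMakeBorder(cv2.resize(b,(350,188)),0,212,0,0,0)]))
E
```

```text
t 49.4 pos [ 372.7 -167.4  149.2] yaw -0.53 w 0.4 f [-0.2  0.   0.8] g 0.0 q6 -0.44
top 499 79 [241.  242.1 243.9] x 499.7
top 596 74 [239.9 241.5 242.3] x 594.2
  blue 22 [592.5 268.4  59. ] z 58.9
  blue 20 [594.4 416.8  59. ] z 59.4
  blue 21 [592.6 298.2  59. ] z 59.5
  blue 18 [498.1 328.3  59. ] z 59.3
  blue 24 [496.4 299.7  59. ] z 59.0Traceback (most recent call last):
  File "<stdin>", line 8, in <module>
    return _quantile_unchecked(
        a, q, axis, out, overwrite_input, method, keepdims, weights)
    return _ureduce(a,
                    func=_quantile_ureduce_func,
    ...<5 lines>...
                    overwrite_input=overwrite_input,
                    method=method)
    r = func(a, **kwargs)
    result = _quantile(arr,
                       quantiles=q,
    ...<2 lines>...
                       out=out,
                       weights=wgt)
    slices_having_nans = np.isnan(arr[-1, ...])
                                  ~~~^^^^^^^^^
IndexError: index -1 is out of bounds for axis 0 with size 0
```

The near rack's rear end is 1–1.5 mm further in than the parked rack's. The arm blocks the side view, so I'm moving it aside to check the catch.

Request:
{"method": "servo_tool", "body": {
  "rows": [
    [0,0,0,-0.1,0.3,-0.1,0],
    [0,0,0,-0.3,0.6,-0.15,0],
    [0,0,0,-0.4,0.9,-0.15,0],
    [0,0,0,-0.5,1.0,-0.15,0],
    [0,0,0,-0.5,1.0,-0.15,0],
    [0,0,0,-0.5,1.0,-0.15,0]
  ]
}}

```text
t: 50.25
ee_pos: [570.9, -265.5, 179.0]
orientation: [-2.225, -2.214, 0.002]
ft_force: [0.0, 0.0, -0.9]
width: 0.3
grasp_force: 0.0
```

```bash
python3 - <<'E'
from h import *
plan()
for n in("top","side"):
    im,d=grab(n,f"pics/{n}_f.png");P=pts(n,d)
    for x0 in(499,596):   # catch zones: lane centre +26.5, y 193..240 world; height by y
        for y0 in(195,207,219,231,239):
            m=(abs(P[...,0]-x0-26.5)<6)&(abs(P[...,1]-y0)<6)&(P[...,2]<60);q=P[m]
            if len(q): print(n,"catch",x0,y0,len(q),np.percentile(q[:,2],[50,90]).round(1))
a=cv2.imread('pics/side_f.png')[90:250,300:480];b=cv2.imread('pics/top_f.png')[180:330,140:420]
cv2.imwrite('pics/c6.png',np.hstack([cv2.resize(a,(450,400)),cv2.copyMakeBorder(cv2.resize(b,(350,188)),0,212,0,0,0)]))
E
```

```text
t 50.25 pos [ 570.9 -265.5  179. ] yaw -0.27 w 0.3 f [ 0.   0.  -0.9] g 0.0 q6 -0.45
top catch 499 195 16 [28.7 36.4]
top catch 499 207 17 [23.3 29.5]
top catch 499 219 16 [19.4 22.8]
top catch 499 231 13 [14.4 31.9]
top catch 499 239 12 [ 8.4 12.1]
top catch 596 195 17 [25.  32.9]
top catch 596 207 12 [24.8 30. ]
top catch 596 219 16 [20.  25.3]
top catch 596 231 11 [26.3 31.3]
top catch 596 239 10 [ 6.3 12.1]
side catch 499 195 14 [ 8.  35.3]
side catch 499 207 11 [ 8.7 30.6]
side catch 499 219 20 [24.  31.9]
side catch 499 231 7 [20.8 33.3]
side catch 499 239 7 [ 7.2 14.6]
side catch 596 195 13 [ 9.2 35.5]
side catch 596 207 12 [ 8.7 30.3]
side catch 596 219 20 [21.5 29.3]
side catch 596 231 12 [10.1 32.2]
side catch 596 239 7 [11.8 14.1]
```

View pics/c6.png

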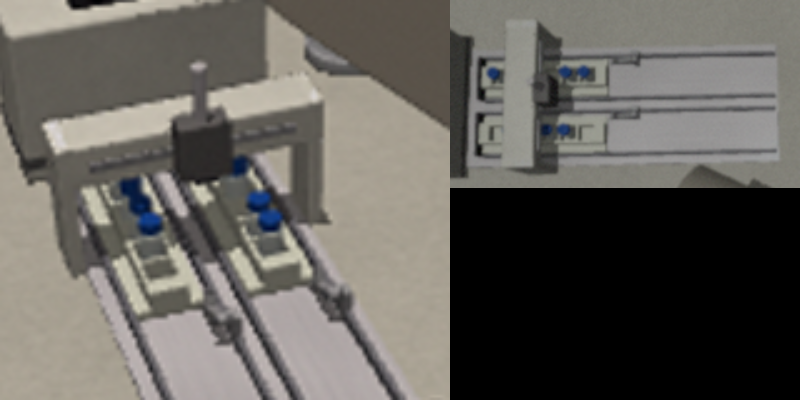

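Both catches slope down alike behind their racks, the near one at (225,320) and the far at (335,292) in the left pane. The vials stand upright and the arm is clear, so I'm handing in.

```bash
python3 -c "
from h import *
print(ctrl.close_job())"
```

```text
the job is handed in; nothing more can be done
None
```

I handed the job in at about 50 s of the 210 s. All four blue-capped vials stand in the rack, which is against the end stop of the near lane with its catch dropped behind it; that is from my last camera check, as no verdict was shown.

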